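# Send the seamed ball down the rocker chute

## Robot

A 6-joint arm with a two-finger parallel gripper is mounted at the origin on the work surface. World frame = base frame: x ahead of the robot, y to its left, z up, the work surface at z = 0. Lengths are in m, angles in rad, forces in N, time in s.
With the tool pointing down it reaches from about 0.25 to 0.775 m from the base axis. Payload 4 kg.
Tool frame: the origin (TCP) lies midway between the tips of the shut fingers; the grasp point (between the pads) lies 19 mm behind it; z points along the fingers, x is the direction in which the jaws open and shut, and the axes are right-handed (so a half turn about z gives the same grasp; the last joint's range is limited). The gripper opens to 94 mm and grips with 3 to 60 N. Pads are 16 mm wide; open, the fingers measure 119 mm over their backs; the gripper's body (75 mm by 177 mm) begins 78 mm behind the grasp point.
Start: joints at [-0.103, 0.087, 1.371, -0, 1.684, -0.103], TCP at [0.55, -0, 0.169] pointing down, gripper open.
Joint ranges: [-3.1, 3.1], [-0.76, 2.03], [0.27, 2.55], [-1.08, 4.22], [0.17, 2.65], [-2.57, 2.57]. Speed limits (rad/s): [2.79, 2.79, 3.14, 3.14, 3.14, 3.14].

## Interface

Orientations are given as [roll, pitch, yaw] about the fixed x, y, z axes, in that order (R = Rz(yaw) Ry(pitch) Rx(roll)).
In Python, from bench import * gives the robot as it stands.
- The arm moves only by the tool send_rows, never from a script. Its argument "rows" is one flat list of numbers, 7 for each row, row after row: the shift along the world's x, y, z in mm, then the turn, a rotation vector about the world's x, y, z in degrees, then the opening, from 0 (shut) to 1 (fully open). A call has exactly 8 rows; each row shifts and turns the commanded pose from where the row before left it; what a row does not reach is not made up. A row lasts 1/8 s, in which the tool goes at most 62.5 mm and 10.7 degrees, less where a joint would pass 70% of its speed; a pose out of reach is approached as far as the arm can. A call is refused whole if a number of a shift passes 62.5 or a number of a turn 10.7, either way. A call with a gripper value outside its range is refused whole. The fingers move at their own pace and stop on an object; the grip force is fixed at half the most. Time passes only in rows, so rows that do not move let the fingers close, or fill a call up. It gives the time, the measured TCP pose, the force and the opening at its end, in the units of the state.
- get_obs(): the state, without advancing time (a new reading comes with each control period).
- snapshot(name): name is "scene" or "side" or "wrist"; returns a dict with "color" (400x640x3 uint8, red, green, blue), "intrinsics" (3x3 intrinsics, pixels), "distortion" ([k1, k2, p1, p2, k3] as OpenCV has them; the pictures are not rectified), "rvec" (rotation vector, rad) and "tvec" (3), from world to camera coordinates, as OpenCV has them; the wrist camera has in their place "T_tool_cam" (4x4, takes a point from camera to tool coordinates, whose origin is the TCP and whose axes are the tool frame's). Camera axes: x right, y down, z forward; pixel columns grow to the right and rows downward; lengths in m; the calibration is good to about 2 mm. A picture is of the moment at which its call begins: read the wrist's pose just before it. There is no depth.
- close_job(): hands the job in, once; it reports no verdict.
The state is a dict: "time": time; "joint_positions": joint angles; "qvel": joint speeds; "joint_torque": joint torques, N m; "tool_pos": TCP position; "ee_rot": TCP orientation; "wrist_force": force on the tool from outside, world axes, zero at the start; "wrist_torque": the same for the moment, N m; "width": finger opening in m.
Only numpy, scipy, OpenCV 4.12 (cv2) and the standard library are available. Lean on these libraries where they do the work, as an engineer would, in place of code of your own. Each camera call takes 0.05 s, during which the arm holds its last target.

## Task

Take the largest of the three balls standing on the little frame stands (the stitched leather one) and gently set it on the seat of the pivoting wooden tray, on its two rails just in front of the small stop. Let go so that the ball's own weight, not the hand, tips the tray and rolls the ball into the catch pocket at its end; finish with the ball lying in the pocket and the empty tray swung back.

Things in the scene. Friction and masses are not known exactly. Their poses are not given: they have to be found in the camera images.
- ball_center (a point): centre of the ball to send: dark red leather, stitched seam, 66 mm across, 110 to 170 g, on one of three equal square wooden stands (52 mm wide, 14 mm tall; which one varies), its centre 42 mm above the bench. Bystanders: the smooth white ball (54 mm) and the miniature stitched ball (45 mm) on the other stands, and the ball in the iron clamp.
- seat (a point): on the tray (70 mm wide): where the ball's centre lies when seated, midway between two rails (gap 36 mm), 28 mm above their tops; moves with the tray. x runs along the rails to the pocket, y across. Rails go on 95 mm ahead; a stop 10 mm above them holds the ball 12 mm behind this point. Cheeks at the pivot, 55 mm behind, are lower than the rails. Fingers closing along y leave the way free.
- tray (a joint): tilt of the pivoting tray, rad: 0 at rest (leaning back, held there by its iron counterweight), 0.42 fully tipped towards the pocket. The weight of the ball on the seat (about 0.6 N there is enough) tips it; empty, it swings back by itself in under a second.
- pocket (a point): in the catch pocket, a fixed open wooden box at the low end of the tray (inside 120 mm long in x by 94 mm wide, side and far walls 84 mm above the bench): the point, 58 mm above the bench, about where the ball's centre comes to rest. Its x axis points the same way as the tray runs, level; the pocket lies 195 mm beyond the seat and turns with it.
Not all that is in view belongs to the job. Leave any purple or turquoise look-alike of the part that bears ball_center alone.

How it is judged:
On the way, in this order (a step that is already met when the one before it is completed fails the run):
1. the ball is on the seat of the tray, within 22 mm of the seat point (distance between ball_center and seat below 0.022 m).
2. let go, the ball tips the tray (past 0.3 rad) and is still on it (value of joint tray above 0.3 rad and distance between ball_center and seat below 0.11 m and contact force between the fingers and ball below 0.1 N).
At the end, for the whole second after the job is handed in: the ball lies at rest inside the catch pocket (centre -60 to +40 mm along and within 25 mm across of the pocket point, no more than 15 mm above it) and the empty tray has swung back to within 0.06 rad of its rest (x of ball_center in the frame of pocket between -0.06 and 0.04 m and y of ball_center in the frame of pocket between -0.025 and 0.025 m and z of ball_center in the frame of pocket below 0.015 m and linear speed of ball below 0.03 m/s and value of joint tray below 0.06 rad); the robot touches nothing.
It fails at once if the ball is dropped onto the tray from more than about 25 mm (it moves faster than 0.7 m/s, unheld, over the seat) (horizontal distance between ball_center and seat below 0.03 m and contact force between the fingers and ball below 0.05 N and linear speed of ball above 0.7 m/s).
It fails at once if the fingers push the tray with more than 5 N (contact force between the fingers and tray above 5 N).
It also fails if it takes over 42 s, if anything falls off the work surface, if the arm or the gripper's body presses on something with over 40 N, if the wrist force passes 120 N, or if a joint passes its speed limit or range.

## Working session

There is one attempt and no reset: what is moved stays moved. The work goes in short steps, Python scripts to look and compute and a tool call to move; the robot and the scene stay as the last step left them, time stands still between calls to the robot, and variables do not carry over. Pictures are saved under pics/ and viewed, and the job is handed in when it is done.

Besides the shell and the picture viewer there is one more tool, called after "Call:" as name(argument=value, ...) on one line, values as JSON. send_rows: Moves the arm, as the interface text tells. Its arguments: {"type":"object","properties":{"rows":{"type":"array","items":{"type":"number"}}},"required":["rows"]}

```bash
mkdir -p pics; python3 - <<'E'
from bench import *
import cv2,pickle
o=get_obs(); print(o['time'],o['tool_pos'],o['ee_rot'],o['width'])
d={}
for n in ["scene","side","wrist"]:
    s=snapshot(n); d[n]=s
    cv2.imwrite(f"pics/{n}0.png",cv2.cvtColor(s["color"],cv2.COLOR_RGB2BGR))
    print(n,{k:v for k,v in s.items() if k!='color'})
pickle.dump((o,d),open('s0.pkl','wb'))
E
```

```text
0.0 [5.49386997e-01 8.18720910e-05 1.67598058e-01] [-3.14135559e+00  2.19398630e-03  4.77074458e-05] 0.09385480788057475
scene {'intrinsics': array([[491.16038628,   0.        , 318.32062615],
       [  0.        , 491.16038628, 204.51905527],
       [  0.        ,   0.        ,   1.        ]]), 'distortion': array([0.03274643, 0.        , 0.        , 0.        , 0.        ]), 'rvec': array([ 0.9659023 ,  2.55673093, -0.93198603]), 'tvec': array([ 0.37987636, -0.24066362,  1.76565704])}
side {'intrinsics': array([[397.20984188,   0.        , 317.75438972],
       [  0.        , 397.20984188, 198.84079881],
       [  0.        ,   0.        ,   1.        ]]), 'distortion': array([0.00068015, 0.        , 0.        , 0.        , 0.        ]), 'rvec': array([ 2.06505106, -0.77190024,  0.42111353]), 'tvec': array([-0.4036613 ,  0.36796331,  0.85087618])}
wrist {'intrinsics': array([[304.88537843,   0.        , 321.58162524],
       [  0.        , 304.88537843, 202.01739943],
       [  0.        ,   0.        ,   1.        ]]), 'distortion': array([0.01544574, 0.        , 0.        , 0.        , 0.        ]), 'T_tool_cam': array([[ 9.99999844e-01,  5.74854423e-05, -5.55680644e-04,
         1.21652875e-03],
       [ 7.50096689e-05,  9.71867755e-01,  2.35527198e-01,
        -6.83474654e-02],
       [ 5.53587485e-04, -2.35527203e-01,  9.71867599e-01,
        -2.15998892e-01],
       [ 0.00000000e+00,  0.00000000e+00,  0.00000000e+00,
         1.00000000e+00]])}
```

View pics/scene0.png

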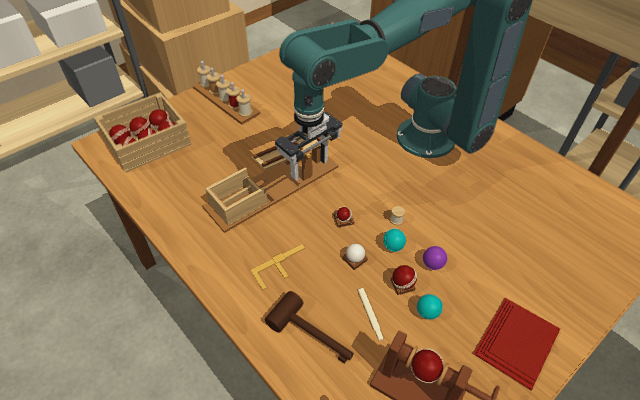

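View pics/side0.png

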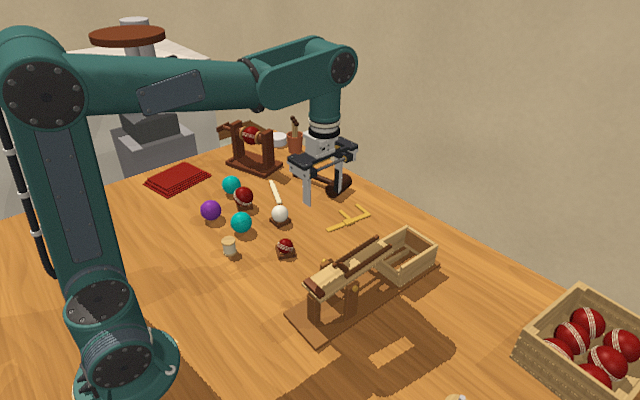

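View pics/wrist0.png

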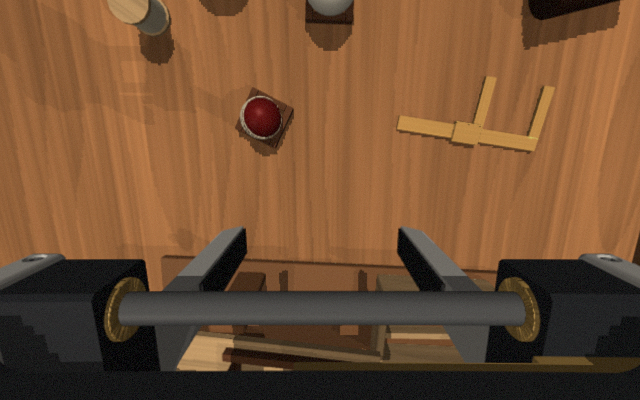

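Scene candidates:
- (404,278): red stitched ball on a stand, the large one.
- (344,214): miniature stitched ball.
- (355,253): white ball.
- (427,365): ball in the clamp.
- (140,125): crate balls.
- (394,240), (429,306): turquoise look-alikes.
- (435,257): purple look-alike.

I choose (404,278), which is (244,197) in the side view. Next are a close crop and the measurements.

```bash
cat > h.py <<'E'
import numpy as np,cv2,pickle
from scipy.spatial.transform import Rotation as R
def campose(s,o=None):
    if 'rvec' in s:
        Rm=cv2.Rodrigues(s['rvec'])[0]; return Rm.T, -Rm.T@s['tvec']
    Rt=R.from_euler('xyz',o['ee_rot']).as_matrix(); T=s['T_tool_cam']
    return Rt@T[:3,:3], Rt@T[:3,3]+o['tool_pos']
def ray(s,uv,o=None):
    A,c=campose(s,o); p=cv2.undistortPoints(np.array([[uv]],float),s['intrinsics'],s['distortion'])[0,0]
    d=A@np.array([p[0],p[1],1]); return c,d/np.linalg.norm(d)
def onz(s,uv,z,o=None):
    c,d=ray(s,uv,o); return c+d*(z-c[2])/d[2]
def tri(rs):
    M=np.zeros((3,3));b=np.zeros(3)
    for c,d in rs:
        P=np.eye(3)-np.outer(d,d);M+=P;b+=P@c
    x=np.linalg.solve(M,b); return x,[np.linalg.norm((np.eye(3)-np.outer(d,d))@(x-c))*1000 for c,d in rs]
def proj(s,X,o=None):
    A,c=campose(s,o); r=cv2.Rodrigues(A.T)[0]
    return cv2.projectPoints(np.array(X,float).reshape(-1,3),r,-A.T@c,s['intrinsics'],s['distortion'])[0][:,0]
def crop(s,x0,y0,x1,y1,k,name):
    im=cv2.cvtColor(s['color'],cv2.COLOR_RGB2BGR)[y0:y1,x0:x1]
    cv2.imwrite(name,cv2.resize(im,None,fx=k,fy=k,interpolation=cv2.INTER_CUBIC))
E
python3 - <<'E'
from h import *
o,d=pickle.load(open('s0.pkl','rb'))
crop(d['scene'],330,190,470,330,4,'pics/c1.png')
crop(d['scene'],195,110,355,230,5,'pics/c2.png')
crop(d['side'],280,220,440,340,5,'pics/c3.png')
for nm,uv in dict(big=((404,278),(244,197)),white=((355.5,253.5),(280,214)),mini=((344,214),(285.5,246)),tq1=((394.5,240),(241,222)),tq2=((429.5,306.5),(231,185)),pu=((435,257.5),(210.5,210.5))).items():
    x,e=tri([ray(d['scene'],uv[0]),ray(d['side'],uv[1])]); print(nm,x.round(4),np.round(e,1))
E
```

```text
big [0.5176 0.3575 0.0367] [3.1 3.1]
white [0.557  0.2096 0.0301] [3.1 3.1]
mini [0.4792 0.0802 0.0258] [3.3 3.3]
tq1 [0.4393 0.2519 0.0324] [2.5 2.5]
tq2 [0.5285 0.4585 0.0309] [2.4 2.4]
pu [0.398  0.3685 0.0314] [2.8 2.8]
```

View pics/c1.png

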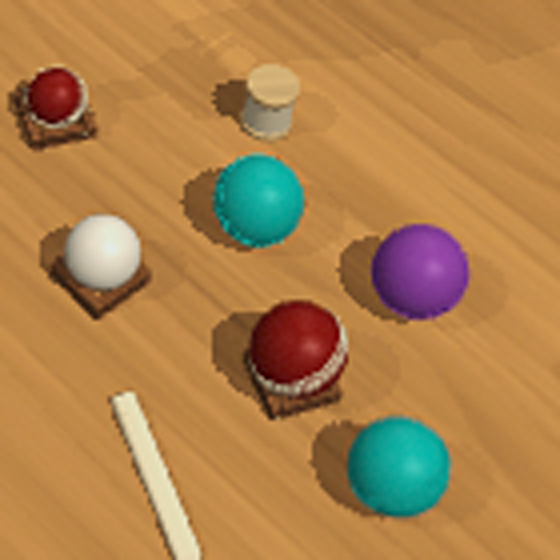

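View pics/c2.png

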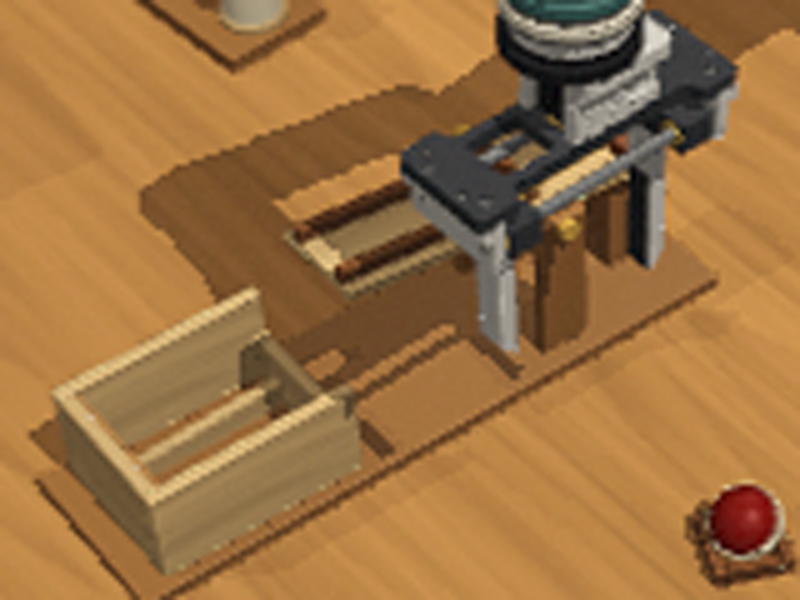

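View pics/c3.png

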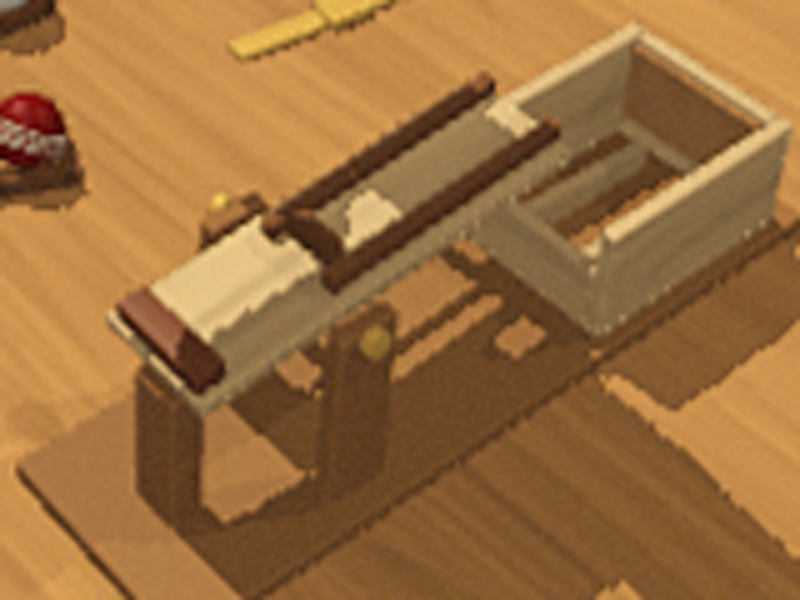

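The crop confirms the choice: a dark red ball with a white seam on a square stand, with turquoise and purple decoys clear of the jaw line along x. I'll move over it at a safe height.

Call:
send_rows(rows=[-4,44,0,0,0,0,1,-4,44,0,0,0,0,1,-4,44,0,0,0,0,1,-4,44,0,0,0,0,1,-4,44,0,0,0,0,1,-4,44,0,0,0,0,1,-4,44,0,0,0,0,1,-4,44,0,0,0,0,1])

```text
time: 1.15
tool_pos: [0.5176, 0.3533, 0.1683]
ee_rot: [3.141, 0.001, -0.0]
wrist_force: [0.2, -0.2, -0.3]
width: 0.0937
```

```bash
python3 - <<'E'
from bench import *
from h import *
o=get_obs(); print(o['time'],o['tool_pos'],o['ee_rot'],o['joint_positions'])
d={n:snapshot(n) for n in ["wrist","scene","side"]}
pickle.dump((o,d),open('s1.pkl','wb'))
for n in d: crop(d[n],0,0,640,400,1,f'pics/{n}1.png')
crop(d['scene'],195,110,355,230,5,'pics/c4.png')
E
```

```text
1.15 [0.51756795 0.3533078  0.16826132] [ 3.14110051e+00  5.59242077e-04 -1.10850101e-05] [ 5.08627795e-01  2.60117180e-01  1.17250308e+00 -1.59029175e-04
  1.70970051e+00  5.08616781e-01]
```

View pics/wrist1.png

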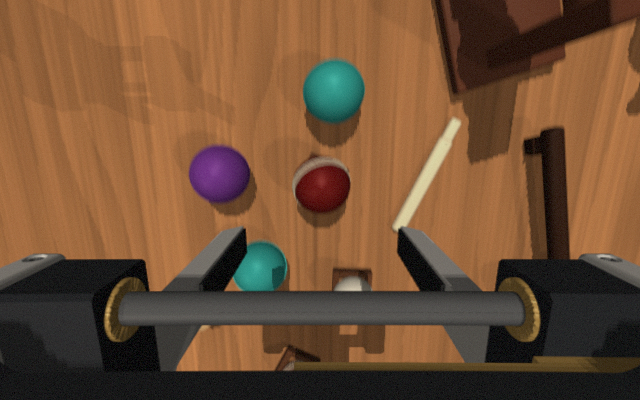

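View pics/c4.png

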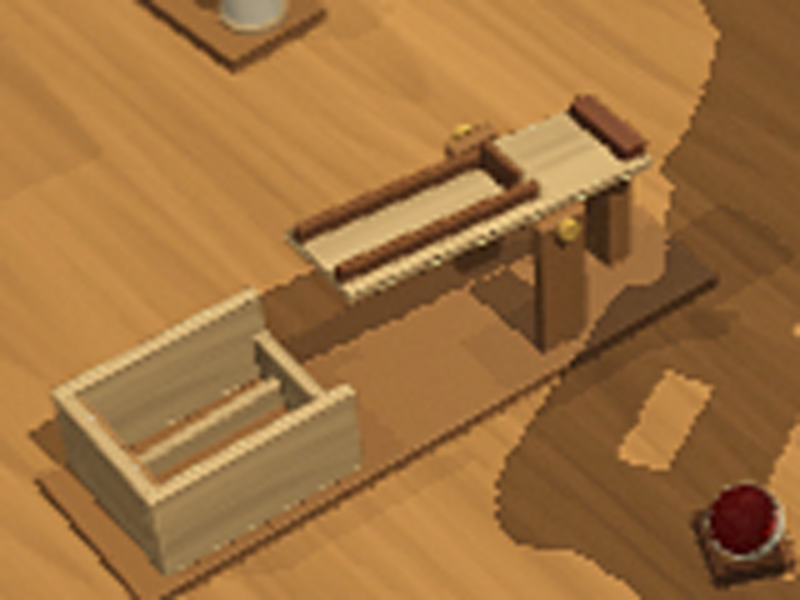

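View pics/side1.png

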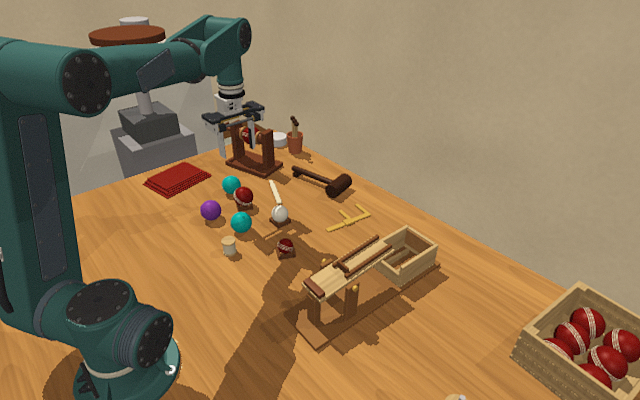

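The wrist view shows the target at (322,184), with decoys at (334,91), (220,174) and (260,268). The side view shows the tray with its pocket pointing away from the robot. Next I'll measure the ball, the rails and the pocket.

```bash
python3 - <<'E'
from h import *
o,d=pickle.load(open('s1.pkl','rb'))
rs=[]
for n,(x0,y0,x1,y1) in dict(wrist=(285,148,360,220),scene=(385,258,425,297),side=(230,183,258,212)).items():
    hsv=cv2.cvtColor(d[n]['color'],cv2.COLOR_RGB2HSV)
    H,S,V=cv2.split(hsv); m=(((H<6)|(H>172))&(S>120)&(V>60)).astype(np.uint8)
    # union with white seam
    m|=((S<110)&(V>110)).astype(np.uint8)
    mm=np.zeros_like(m); mm[y0:y1,x0:x1]=m[y0:y1,x0:x1]
    c=max(cv2.findContours(mm,0,2)[0],key=cv2.contourArea)
    (u,v),r=cv2.minEnclosingCircle(c); print(n,u,v,r,cv2.boundingRect(c), onz(d[n],(u,v),.042,o).round(4))
    rs.append(ray(d[n],(u,v),o))
for s in ([0,1],[0,2],[1,2],[0,1,2]): x,e=tri([rs[i] for i in s]); print(s,x.round(4),np.round(e,1))
f=lambda x,y:(195+x/5,110+y/5); g=lambda x,y:(280+x/5,220+y/5)
P=dict(Bend=(f(341,270),g(487,82)),Brear=(f(535,186),g(268,222)),Aend=(f(297,232),g(553,127)),Arear=(f(487,148),g(330,275)),
 Pfar_A=(f(55,395),g(785,125)),Pfar_B=(f(158,500),g(635,30)))
X={}
for k,(a,b) in P.items():
    x,e=tri([ray(d['scene'],a),ray(d['side'],b)]); X[k]=x; print(k,x.round(4),np.round(e,1))
print('gap',np.linalg.norm(X['Bend']-X['Aend']),np.linalg.norm(X['Brear']-X['Arear']))
v=(X['Bend']+X['Aend']-X['Brear']-X['Arear'])/2; print('len',np.linalg.norm(v),'yaw',np.degrees(np.arctan2(v[1],v[0])),'pitch',np.degrees(np.arctan2(v[2],np.hypot(*v[:2]))))
E
```

```text
wrist 320.6363525390625 183.18182373046875 29.56024932861328 (292, 157, 58, 56) [0.5174 0.3607 0.042 ]
scene 404.0 276.5 12.500100135803223 (393, 266, 24, 23) [0.5144 0.3577 0.042 ]
side 242.93478393554688 195.5608673095703 10.259631156921387 (233, 187, 20, 18) [0.5175 0.3574 0.042 ]
[0, 1] [0.5177 0.3608 0.0481] [1.1 1.1]
[0, 2] [0.5181 0.36   0.0402] [0.8 0.8]
[1, 2] [0.5161 0.3573 0.043 ] [1.3 1.3]
[0, 1, 2] [0.5168 0.3589 0.0425] [1.9 2.  1.7]
Bend [ 0.5983 -0.1526  0.1444] [2.7 2.7]
Brear [ 0.455  -0.1434  0.1309] [3.2 3.2]
Aend [ 0.598  -0.1964  0.1436] [2.5 2.5]
Arear [ 0.4542 -0.1885  0.1312] [1.4 1.4]
Pfar_A [ 0.7573 -0.2352  0.0799] [2.1 2.1]
Pfar_B [ 0.7594 -0.1285  0.0797] [4.7 4.7]
gap 0.043795461973430434 0.04513458487240997
len 0.14440516487863034 yaw -3.4032331644716503 pitch 5.154653976284829
```

The measurements agree with the given sizes:
- **Ball:** about (0.517, 0.359, 0.042).
- **Tray:** yaw about −3.4°, leaning back about 5°. The rails are 144 mm long, which fits 95 mm ahead plus the stop.
- **Seat:** about (0.501, −0.169, 0.163).
- **Pocket:** the far wall at 0.758 fits a pocket point 195 mm beyond the seat.

Now I'll descend.

Call:
send_rows(rows=[0,6,-10,0,0,0,1,0,0,-25,0,0,0,1,0,0,-25,0,0,0,1,0,0,-25,0,0,0,1,0,0,-25,0,0,0,1,0,0,-20,0,0,0,1,0,0,-15,0,0,0,1,0,0,0,0,0,0,1])

```text
time: 2.3
tool_pos: [0.5173, 0.3572, 0.0222]
ee_rot: [3.14, 0.002, -0.0]
wrist_force: [0.2, -0.1, 0.4]
width: 0.0942
```

```bash
python3 - <<'E'
from bench import *
from h import *
o=get_obs(); print(o['time'],o['tool_pos'],o['wrist_force'])
s=snapshot('wrist'); crop(s,0,0,640,400,1,'pics/wrist2.png')
E
```

```text
2.3 [0.51725274 0.35718824 0.02224377] [ 0.22458006 -0.07133048  0.44322217]
```

View pics/wrist2.png

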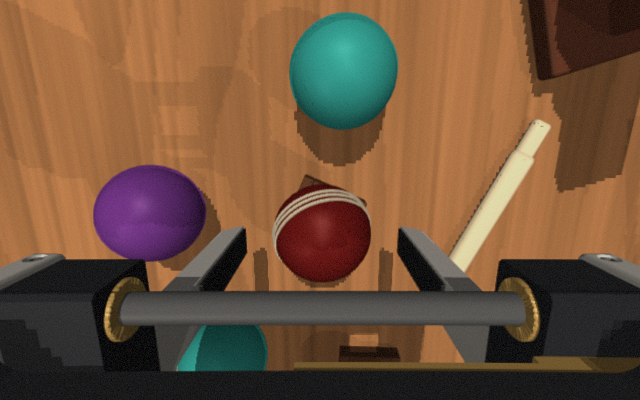

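The wrist view shows the ball centred between the fingers, at about (322,232) with radius 49. I'll check its y by casting a ray.

```bash
python3 - <<'E'
from bench import *
from h import *
o=get_obs(); s=snapshot('wrist')
hsv=cv2.cvtColor(s['color'],cv2.COLOR_RGB2HSV);H,S,V=cv2.split(hsv)
m=(((H<6)|(H>172))&(S>150)&(V>50))|((S<90)&(V>120)); mm=np.zeros(m.shape,np.uint8); mm[183:287,268:380]=m[183:287,268:380]
mm=cv2.morphologyEx(mm,cv2.MORPH_CLOSE,np.ones((5,5)))
c=max(cv2.findContours(mm,0,2)[0],key=cv2.contourArea)
b=cv2.boundingRect(c);(u,v),r=cv2.minEnclosingCircle(c);print(u,v,r,b)
# ball silhouette via tangent rays top/bottom in camera: bisect
for q in((u,v),(b[0]+b[2]/2,b[1]+b[3]/2)): print(onz(s,q,.042,o).round(4))
p=o['tool_pos'].copy();p[2]=.042;print(p,proj(s,p,o))
E
```

```text
320.02337646484375 231.94859313964844 49.693382263183594 (271, 185, 98, 97)
[0.518  0.3572 0.042 ]
[0.518  0.3561 0.042 ]
[0.51799568 0.35775229 0.042     ] [[319.95740897 231.16369027]]
```

The ball is centred to within 1 mm. Closing the fingers, then lifting.

Call:
send_rows(rows=[0,0,0,0,0,0,0,0,0,0,0,0,0,0,0,0,0,0,0,0,0,0,0,0,0,0,0,0,0,0,0,0,0,0,0,0,0,0,0,0,0,0,0,0,0,0,0,0,0,0,0,0,0,0,0,0])

```text
time: 3.4
tool_pos: [0.5178, 0.358, 0.0237]
ee_rot: [3.142, 0.0, 0.0]
wrist_force: [-1.4, -0.4, 0.7]
width: 0.0502
```

Call:
send_rows(rows=[0,0,10,0,0,0,0,0,0,25,0,0,0,0,0,0,35,0,0,0,0,0,0,40,0,0,0,0,0,0,40,0,0,0,0,0,0,40,0,0,0,0,0,0,20,0,0,0,0,0,0,0,0,0,0,0])

```text
time: 4.4
tool_pos: [0.5192, 0.3585, 0.2368]
ee_rot: [-3.139, -0.005, -0.0]
wrist_force: [0.2, -0.5, -1.2]
width: 0.0504
```

The grip width is 50 mm, not the expected 66 mm, though the −1.2 N suggests the ball is held. I'll look.

```bash
python3 - <<'E'
from bench import *
from h import *
o=get_obs(); print(o['time'],o['tool_pos'],o['width'],o['wrist_force'])
d={n:snapshot(n) for n in ["wrist","scene","side"]}
pickle.dump((o,d),open('s3.pkl','wb'))
crop(d['wrist'],0,0,640,400,1,'pics/wrist3.png')
u=proj(d['scene'],o['tool_pos'])[0].astype(int);print(u)
crop(d['scene'],u[0]-60,u[1]-60,u[0]+60,u[1]+60,5,'pics/c5.png')
u=proj(d['side'],o['tool_pos'])[0].astype(int);print(u)
crop(d['side'],u[0]-60,max(u[1]-60,0),u[0]+60,u[1]+60,5,'pics/c6.png')
E
```

```text
4.4 [0.51919359 0.35848902 0.23680804] 0.05039903718940311 [ 0.24401998 -0.49203225 -1.23367123]
[414 234]
[237 142]
```

View pics/wrist3.png

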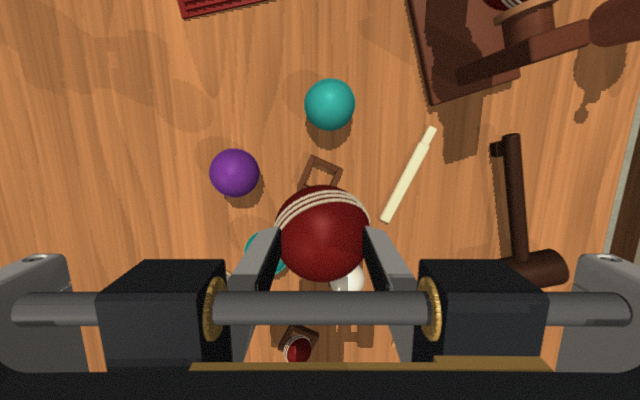

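View pics/c5.png

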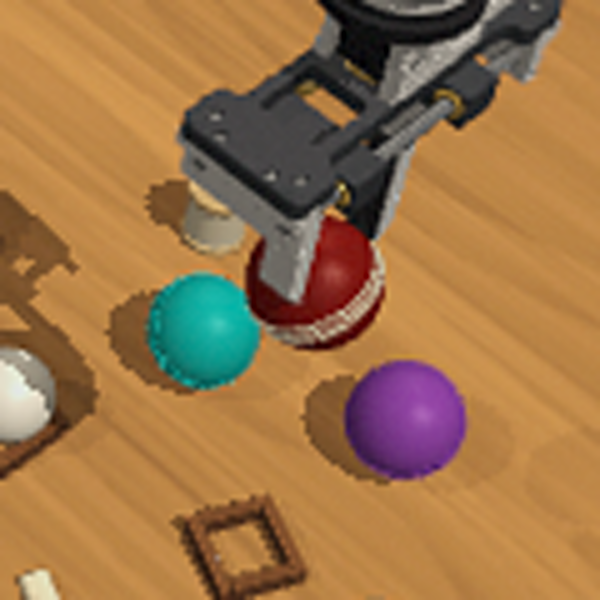

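View pics/c6.png

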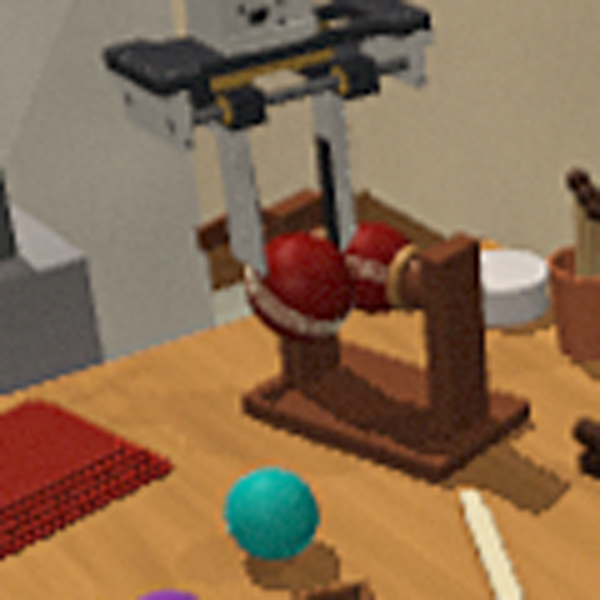

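The ball is truly held, and its silhouette is unchanged at (322,233), so its centre sits at the grasp point; the width reading comes from the pads. I'll carry it to above the seat, turning −93.4°.

Call:
send_rows(rows=[0,-15,0,0,0,-3,0,0,-30,0,0,0,-6,0,-1,-40,0,0,0,-7,0,-2,-40,0,0,0,-7,0,-2,-40,0,0,0,-7,0,-2,-40,0,0,0,-7,0,-2,-40,0,0,0,-7,0,-2,-40,0,0,0,-7,0])

```text
time: 5.55
tool_pos: [0.5062, 0.0708, 0.2334]
ee_rot: [3.141, -0.0, -0.897]
wrist_force: [0.2, -0.6, -0.5]
width: 0.0007
```

Call:
send_rows(rows=[-2,-40,0,0,0,-7,0,-2,-40,0,0,0,-7,0,-2,-40,0,0,0,-7,0,0,-40,0,0,0,-7,0,0,-40,0,0,0,-7,0,0,-30,0,0,0,-7.4,0,0,-10,0,0,0,0,0,0,0,0,0,0,0,0])

```text
time: 6.55
tool_pos: [0.5005, -0.1672, 0.2335]
ee_rot: [3.141, 0.001, -1.63]
wrist_force: [-0.1, -0.5, -0.3]
width: 0.0005
```

```bash
python3 - <<'E'
from bench import *
from h import *
o=get_obs(); print(o['time'],o['tool_pos'],np.degrees(o['ee_rot']),o['width'],o['joint_positions'].round(2))
d={n:snapshot(n) for n in ["wrist","scene","side"]}
pickle.dump((o,d),open('s4.pkl','wb'))
crop(d['wrist'],0,0,640,400,1,'pics/wrist4.png')
crop(d['scene'],195,80,355,220,5,'pics/c7.png')
crop(d['side'],280,180,440,320,5,'pics/c8.png')
E
```

```text
6.55 [ 0.50051    -0.16716525  0.2335018 ] [ 1.79964367e+02  2.97586182e-02 -9.33982804e+01] 0.0004681400225630068 [-0.43  0.03  1.3   0.    1.81  1.2 ]
```

View pics/wrist4.png

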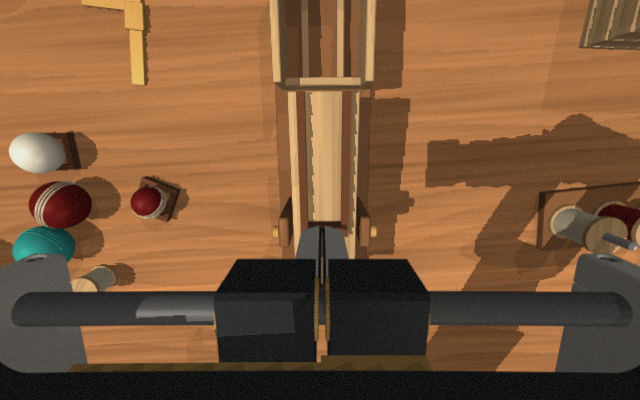

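View pics/c7.png

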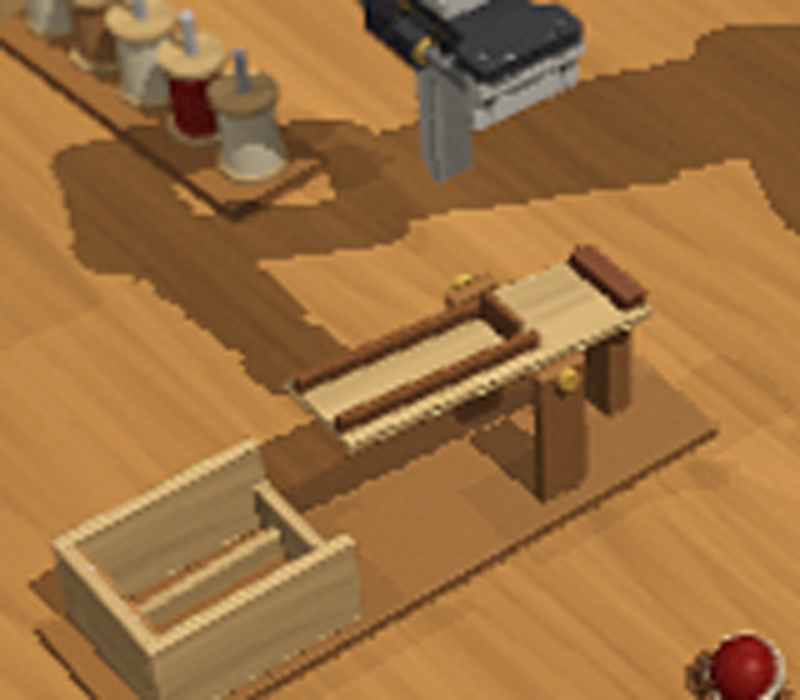

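View pics/c8.png

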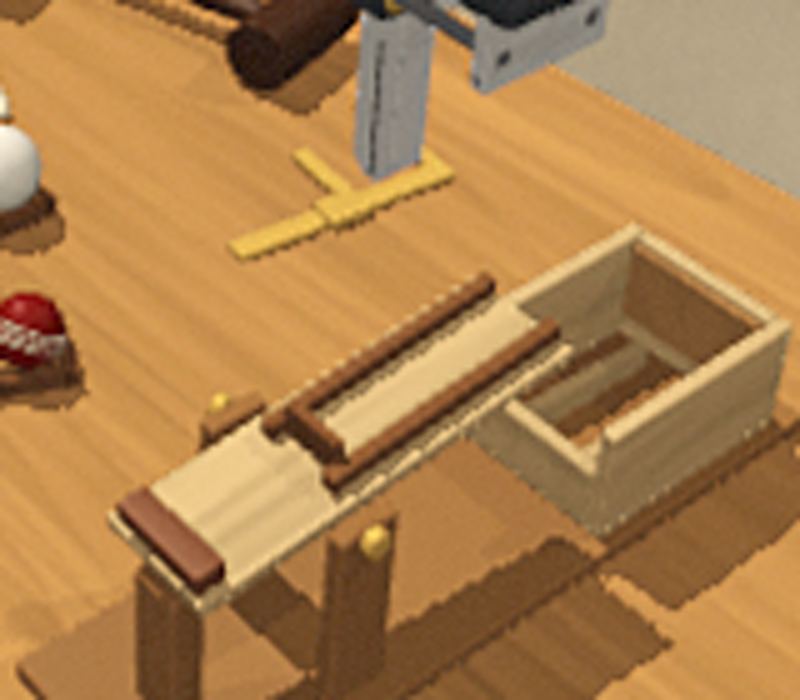

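The ball slipped out during the carry, and the gripper is now shut and empty. I need to see where the ball lies and why it slipped, so I'll also check where the fingertips really project.

```bash
python3 - <<'E'
from h import *
o,d=pickle.load(open('s4.pkl','rb'))
crop(d['scene'],0,0,640,400,1,'pics/scene4.png');crop(d['side'],0,0,640,400,1,'pics/side4.png')
for f in ('s1.pkl','s3.pkl','s4.pkl'):
    o,d=pickle.load(open(f,'rb')); s=d['wrist']
    Rt=R.from_euler('xyz',o['ee_rot']).as_matrix()
    w=o['width']/2
    pts=[(-w,y,z) for z in(0,-.019,-.04) for y in(-.008,.008)]
    print(f,w,proj(s,np.array(pts)@Rt.T+o['tool_pos'],o).round(0).tolist())
E
```

```text
s1.pkl 0.04684169427385012 [[256.0, 213.0], [257.0, 233.0], [250.0, 220.0], [252.0, 243.0], [243.0, 230.0], [244.0, 255.0]]
s3.pkl 0.025199518594701556 [[286.0, 213.0], [286.0, 233.0], [283.0, 220.0], [283.0, 243.0], [278.0, 230.0], [279.0, 255.0]]
s4.pkl 0.0002340700112815034 [[322.0, 213.0], [322.0, 234.0], [322.0, 221.0], [322.0, 243.0], [322.0, 231.0], [322.0, 256.0]]
```

View pics/scene4.png

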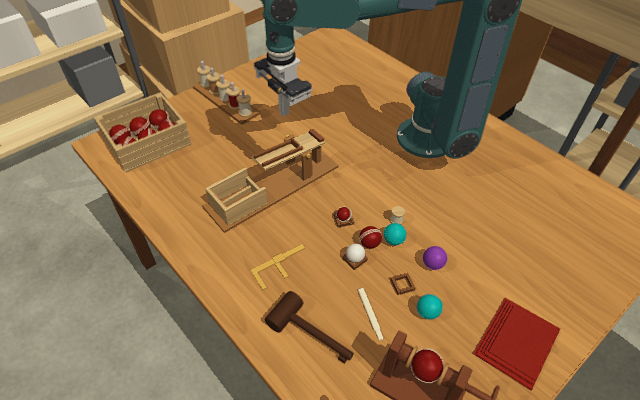

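View pics/side4.png

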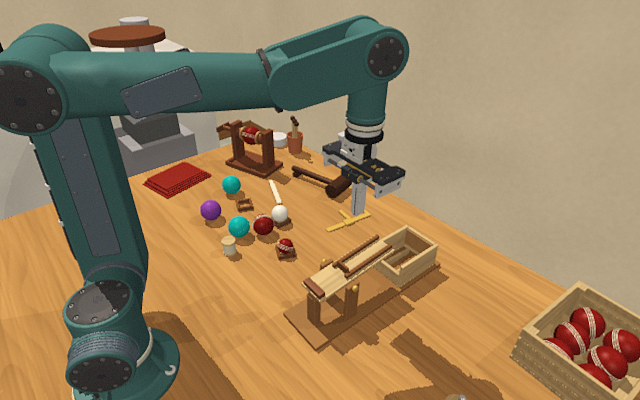

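```bash
python3 - <<'E'
from h import *
o,d=pickle.load(open('s4.pkl','rb'))
f=lambda x,y:(195+x/5,80+y/5); g=lambda x,y:(280+x/5,180+y/5)
# centre of the shut tips
print(o['tool_pos'],proj(d['scene'],o['tool_pos']),proj(d['side'],o['tool_pos']))
x,e=tri([ray(d['scene'],f(445,172)),ray(d['side'],g(388,172))]);print(x,e)
crop(d['wrist'],270,200,380,280,6,'pics/c9.png')
crop(d['side'],330,170,390,230,10,'pics/c10.png')
crop(d['scene'],255,70,315,130,10,'pics/c11.png')
E
```

```text
[ 0.50051    -0.16716525  0.2335018 ] [[283.38159427 124.29393419]] [[355.75347515 227.37820899]]
[ 0.49922361 -0.16722169  0.2702215 ] [np.float64(2.479625895004783), np.float64(2.47962589500488)]
```

View pics/c9.png

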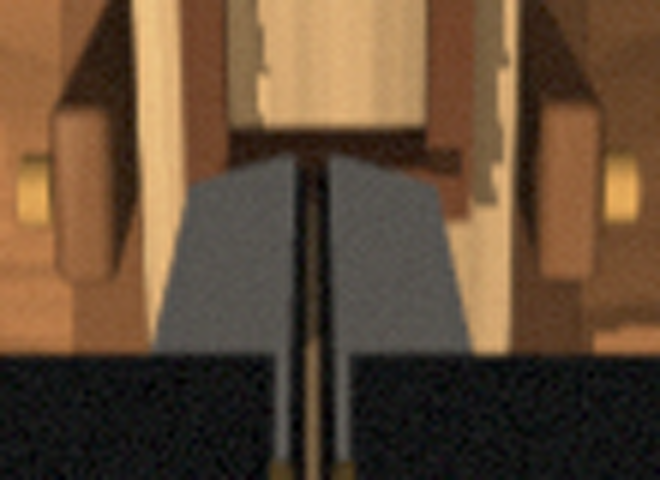

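View pics/c10.png

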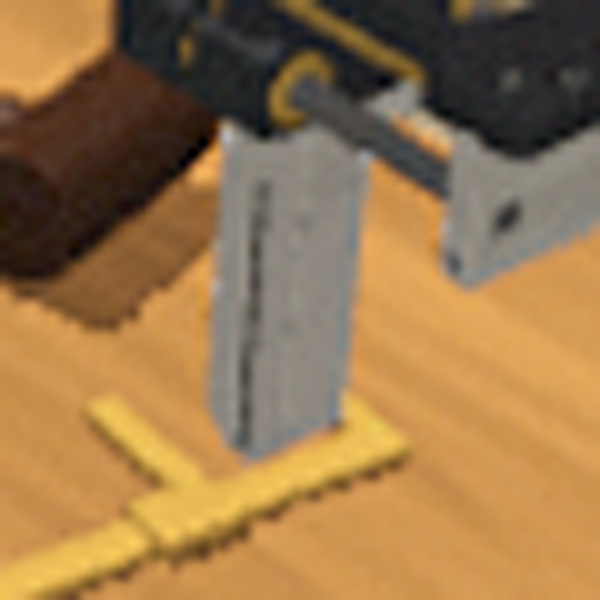

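View pics/c11.png

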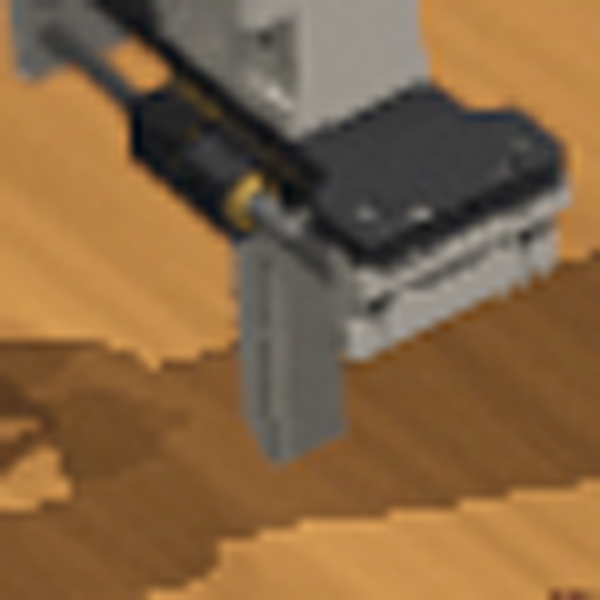

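```bash
python3 - <<'E'
from h import *
o,d=pickle.load(open('s4.pkl','rb'))
print('cams',campose(d['scene'])[1].round(2),campose(d['side'])[1].round(2))
t=o['tool_pos']
for n in('scene','side'):
  off={'scene':(255,70),'side':(330,170)}[n]
  for dz in (0.025,.03,.035,.04):
    c=[t+[sx*.008,sy*.0125,dz] for sx,sy in((-1,-1),(-1,1),(1,1),(1,-1))]
    print(n,dz,((proj(d[n],c)-off)*10).round(0).tolist())
print(onz(d['side'],(330+24.3,170+45.2),.2635),onz(d['scene'],(255+28,70+46.2),.2635))
E
```

```text
cams [1.17 0.73 1.19] [-0.03 -0.63  0.79]
scene 0.025 [[274.0, 444.0], [329.0, 486.0], [286.0, 510.0], [232.0, 467.0]]
scene 0.03 [[274.0, 430.0], [328.0, 473.0], [285.0, 496.0], [231.0, 454.0]]
scene 0.035 [[273.0, 417.0], [327.0, 459.0], [284.0, 483.0], [230.0, 440.0]]
scene 0.04 [[272.0, 403.0], [327.0, 445.0], [283.0, 469.0], [229.0, 426.0]]
side 0.025 [[281.0, 526.0], [199.0, 473.0], [250.0, 445.0], [331.0, 497.0]]
side 0.03 [[282.0, 508.0], [200.0, 455.0], [251.0, 427.0], [333.0, 479.0]]
side 0.035 [[284.0, 490.0], [202.0, 437.0], [253.0, 409.0], [335.0, 461.0]]
side 0.04 [[286.0, 471.0], [203.0, 419.0], [254.0, 391.0], [337.0, 442.0]]
[ 0.50050821 -0.15995739  0.2635    ] [ 0.50002217 -0.16739013  0.2635    ]
```

All three views, plus the 50 mm grip chord, agree that the real fingertips are about 42 mm behind the reported TCP. So I gripped only the cap of the ball. I'll allow for that now. Next I'll locate the ball on the bench at scene (370,237), side (263,226), and its neighbours.

```bash
python3 - <<'E'
from h import *
o,d=pickle.load(open('s4.pkl','rb'))
crop(d['scene'],320,190,440,280,6,'pics/c12.png')
crop(d['side'],200,180,320,270,6,'pics/c13.png')
def blob(n,box,kind):
    s=d[n];H,S,V=cv2.split(cv2.cvtColor(s['color'],cv2.COLOR_RGB2HSV))
    m={'t':(H>75)&(H<100)&(S>120),'r':(((H<5)|(H>172))&(S>150)&(V>50)),'w':(S<60)&(V>120)}[kind]
    mm=np.zeros(m.shape,np.uint8);x0,y0,x1,y1=box;mm[y0:y1,x0:x1]=m[y0:y1,x0:x1]
    c=max(cv2.findContours(mm,0,2)[0],key=cv2.contourArea);b=cv2.boundingRect(c);(u,v),r=cv2.minEnclosingCircle(c)
    return (u,v),r,b
for nm,k,a,b,z in(('ball','r',(355,220,384,252),(250,214,277,240),.033),('tq1','t',(380,218,410,250),(225,212,252,242),.033),('white','w',(340,238,370,268),(268,202,292,226),.036)):
    A=blob('scene',a,k);B=blob('side',b,k);x,e=tri([ray(d['scene'],A[0]),ray(d['side'],B[0])])
    print(nm,A,B,x.round(4),np.round(e,1),onz(d['scene'],A[0],z).round(4),onz(d['side'],B[0],z).round(4))
E
```

```text
ball ((371.0, 239.0), 10.440406799316406, (361, 232, 21, 17)) ((263.16326904296875, 225.36734008789062), 9.857151985168457, (254, 217, 20, 18)) [0.4851 0.201  0.0262] [3.4 3.4] [0.4863 0.206  0.033 ] [0.4827 0.1909 0.033 ]
tq1 ((394.5, 234.0), 11.236202239990234, (384, 223, 22, 22)) ((238.5, 226.0), 10.735555648803711, (229, 216, 20, 21)) [0.4228 0.238  0.0333] [1.5 1.5] [0.4213 0.2386 0.033 ] [0.4239 0.237  0.033 ]
white ((355.2567443847656, 252.3378448486328), 9.139663696289062, (347, 244, 18, 18)) ((279.400634765625, 212.9534149169922), 8.307906150817871, (272, 205, 16, 17)) [0.5561 0.2092 0.0348] [1.8 1.8] [0.5553 0.2107 0.036 ] [0.5563 0.2065 0.036 ]
```

View pics/c12.png

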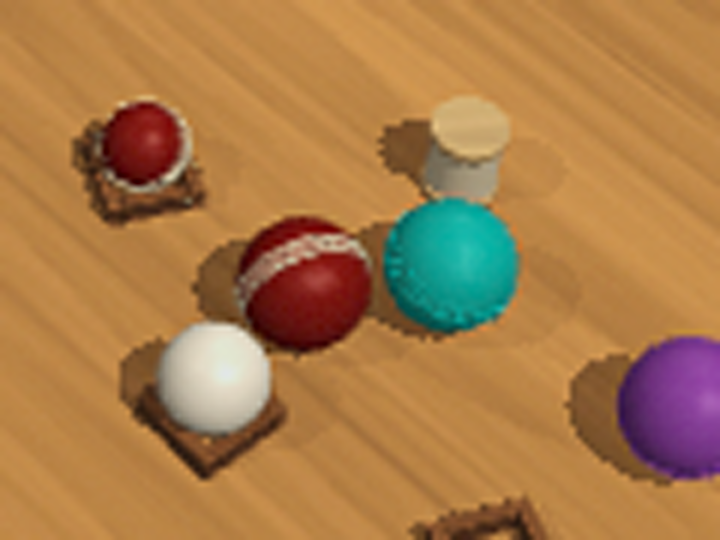

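View pics/c13.png

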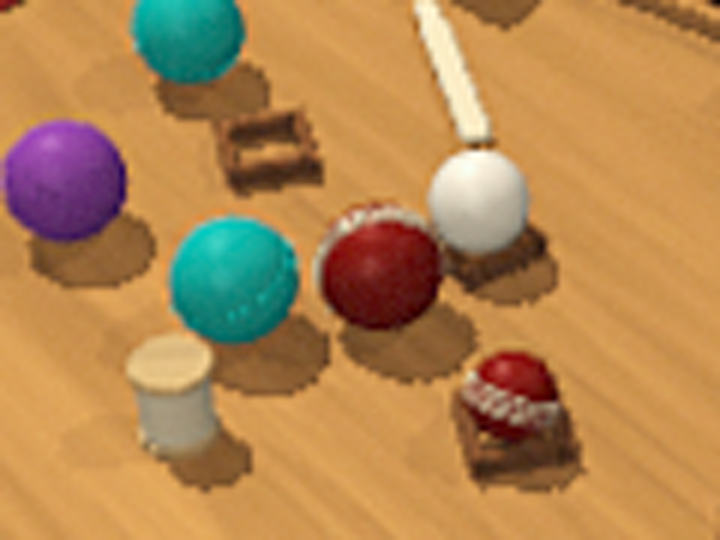

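```bash
python3 - <<'E'
from h import *
o,d=pickle.load(open('s4.pkl','rb'))
a,b=(370.75,237.25),(263.2,224.3)
print(tri([ray(d['scene'],a),ray(d['side'],b)]),onz(d['scene'],a,.033),onz(d['side'],b,.033))
E
```

```text
(array([0.48445172, 0.19881617, 0.03200582]), [np.float64(3.208089594015824), np.float64(3.208089594015962)]) [0.482286   0.20103943 0.033     ] [0.48585115 0.19513503 0.033     ]
```

Call:
send_rows(rows=[-1,20,0,0,0,0,1,-2,45,0,0,0,0,1,-2,50,0,0,0,0,1,-2,50,0,0,0,0,1,-2,50,0,0,0,0,1,-2,50,0,0,0,0,1,-2,50,0,0,0,0,1,-1,48,0,0,0,0,1])

```text
time: 7.7
tool_pos: [0.4855, 0.1994, 0.2343]
ee_rot: [-3.141, 0.001, -1.627]
wrist_force: [0.5, -0.1, -0.2]
width: 0.077
```

Call:
send_rows(rows=[0,0,-20,0,0,0,1,0,0,-40,0,0,0,1,0,0,-40,0,0,0,1,0,0,-20,0,0,0,1,0,0,0,0,0,0,1,0,0,0,0,0,0,1,0,0,0,0,0,0,1,0,0,0,0,0,0,1])

```text
time: 8.7
tool_pos: [0.4876, 0.1963, 0.115]
ee_rot: [-3.14, 0.001, -1.63]
wrist_force: [-0.2, -0.2, -0.3]
width: 0.094
```

```bash
python3 - <<'E'
from bench import *
from h import *
o=get_obs(); print(o['time'],o['tool_pos'],np.degrees(o['ee_rot']),o['width'],o['wrist_force'])
d={n:snapshot(n) for n in ["wrist","side"]}
pickle.dump((o,d),open('s5.pkl','wb'))
crop(d['wrist'],0,0,640,400,1,'pics/wrist5.png')
crop(d['side'],200,130,340,250,5,'pics/c14.png')
print(proj(d['wrist'],[.488,.198,.033],o))
E
```

```text
8.7 [0.48764663 0.19626205 0.11501383] [-1.79886996e+02  3.83373275e-02 -9.34000659e+01] 0.09396136895732517 [-0.18305977 -0.19858094 -0.34592777]
[[320.33537012 198.80912384]]
```

View pics/wrist5.png

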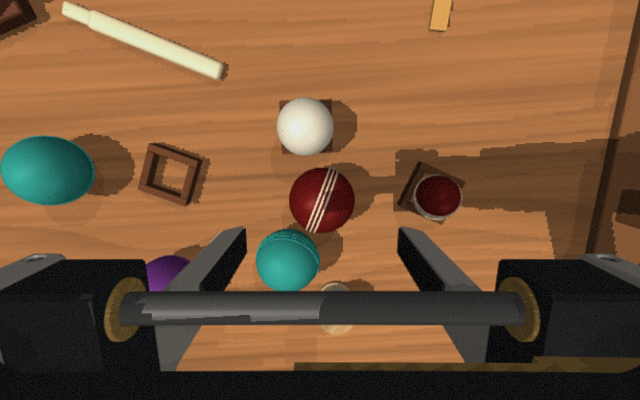

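View pics/c14.png

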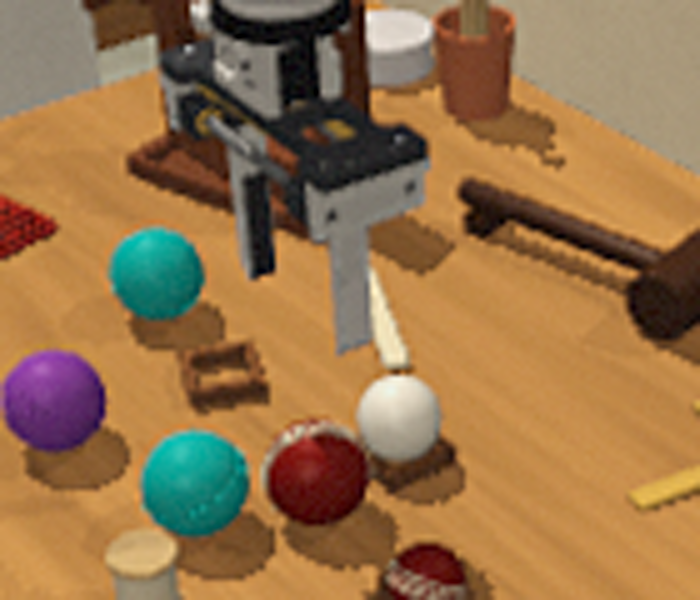

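The wrist view shows the ball at (322,200), with white at (305,127), turquoise at (288,262) and the mini ball at (438,196). The jaw line (image horizontal) is free. Casting the ray.

```bash
python3 - <<'E'
from h import *
o,d=pickle.load(open('s5.pkl','rb'));s=d['wrist']
for uv in((322,200),(302+3,127),(288,262),(438,196)): print(uv,onz(s,uv,.033,o).round(4))
c=campose(s,o)[1];print(c, np.linalg.norm(c-[.486,.198,.033]), 304.9*33/33)
E
```

```text
(322, 200) [0.4867 0.1964 0.033 ]
(305, 127) [0.5586 0.2083 0.033 ]
(288, 262) [0.4218 0.2362 0.033 ]
(438, 196) [0.4839 0.0805 0.033 ]
[0.55599911 0.19278715 0.33114348] 0.30629492674625175 304.9
```

Call:
send_rows(rows=[-1,0,-20,0,0,0,1,0,0,-30,0,0,0,1,0,0,-30,0,0,0,1,0,0,-20,0,0,0,1,0,0,-10,0,0,0,1,0,0,0,0,0,0,1,0,0,0,0,0,0,1,0,0,0,0,0,0,1])

```text
time: 9.8
tool_pos: [0.4869, 0.1962, 0.005]
ee_rot: [-3.139, 0.001, -1.63]
wrist_force: [-0.3, 0.4, 0.3]
width: 0.0941
```

```bash
python3 - <<'E'
from bench import *
from h import *
o=get_obs(); print(o['time'],o['tool_pos'],np.degrees(o['ee_rot']),o['width'],o['wrist_force'])
d={n:snapshot(n) for n in ["wrist","side","scene"]}
pickle.dump((o,d),open('s6.pkl','wb'))
crop(d['wrist'],120,80,520,380,2,'pics/wrist6.png')
crop(d['side'],200,150,320,250,6,'pics/c15.png')
crop(d['scene'],310,170,440,270,6,'pics/c16.png')
E
```

```text
9.8 [0.48691907 0.19624836 0.00498309] [-1.79880098e+02  3.75096977e-02 -9.34015064e+01] 0.0940564880953222 [-0.33308199  0.42035995  0.30539702]
```

View pics/c15.png

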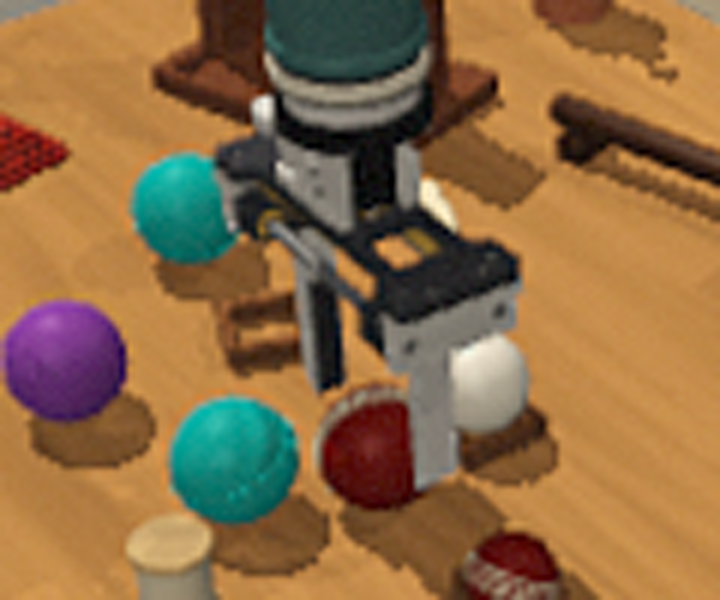

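View pics/c16.png

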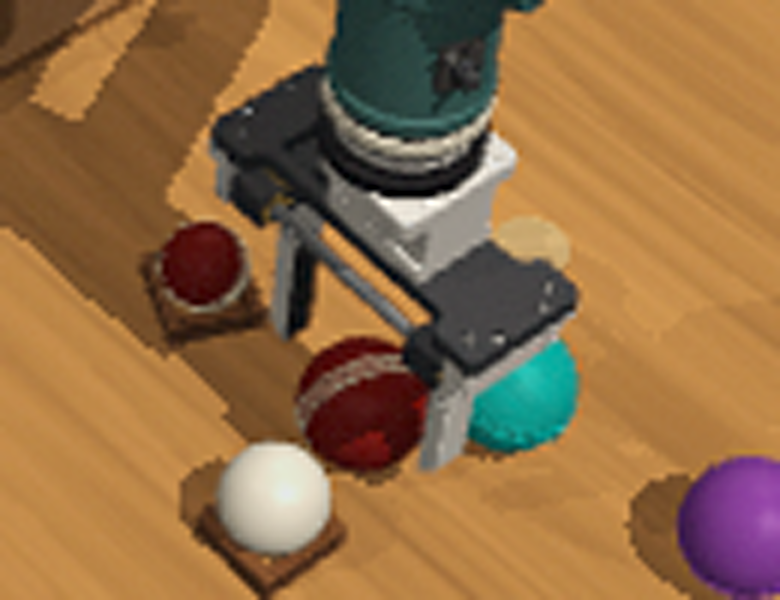

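View pics/wrist6.png

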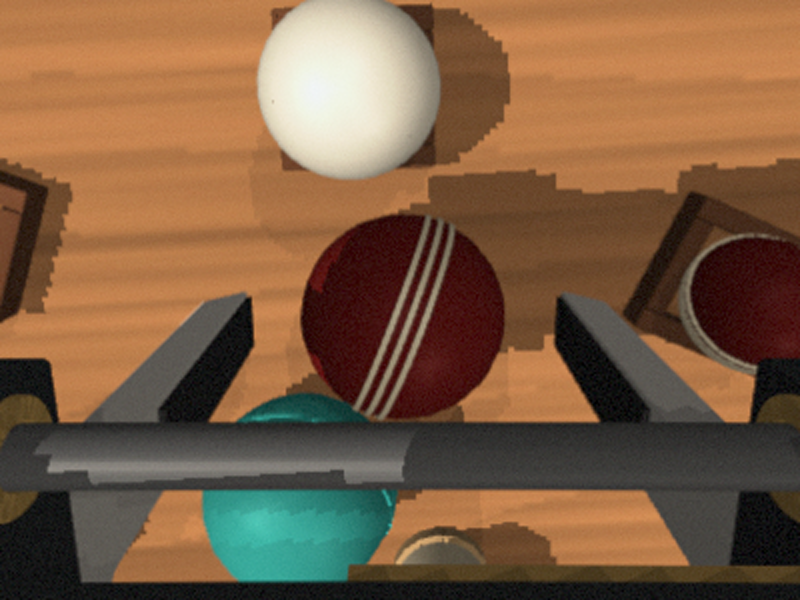

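Tips are at about z 0.045 with clear gaps to the neighbours. I'll go down 30 mm more.

Call:
send_rows(rows=[0,0,-8,0,0,0,1,0,0,-8,0,0,0,1,0,0,-7,0,0,0,1,0,0,-7,0,0,0,1,0,0,0,0,0,0,1,0,0,0,0,0,0,1,0,0,0,0,0,0,1,0,0,0,0,0,0,1])

```text
time: 10.95
tool_pos: [0.4863, 0.1961, -0.0258]
ee_rot: [-3.141, 0.0, -1.63]
wrist_force: [-0.1, 1.1, 0.3]
width: 0.0942
```

```bash
python3 - <<'E'
from bench import *
from h import *
o=get_obs(); print(o['time'],o['tool_pos'],o['width'],o['wrist_force'])
d={n:snapshot(n) for n in ["wrist","side"]}
pickle.dump((o,d),open('s7.pkl','wb'))
crop(d['wrist'],120,80,520,380,2,'pics/wrist7.png')
crop(d['side'],200,150,320,250,6,'pics/c17.png')
E
```

```text
10.95 [ 0.48629042  0.1960803  -0.02584495] 0.09416455904398434 [-0.0808084   1.06497239  0.29071274]
```

View pics/c17.png

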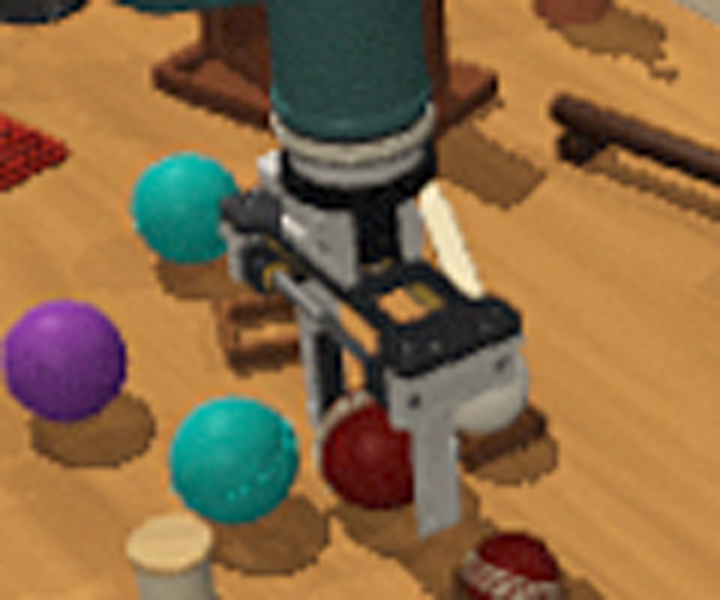

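View pics/wrist7.png

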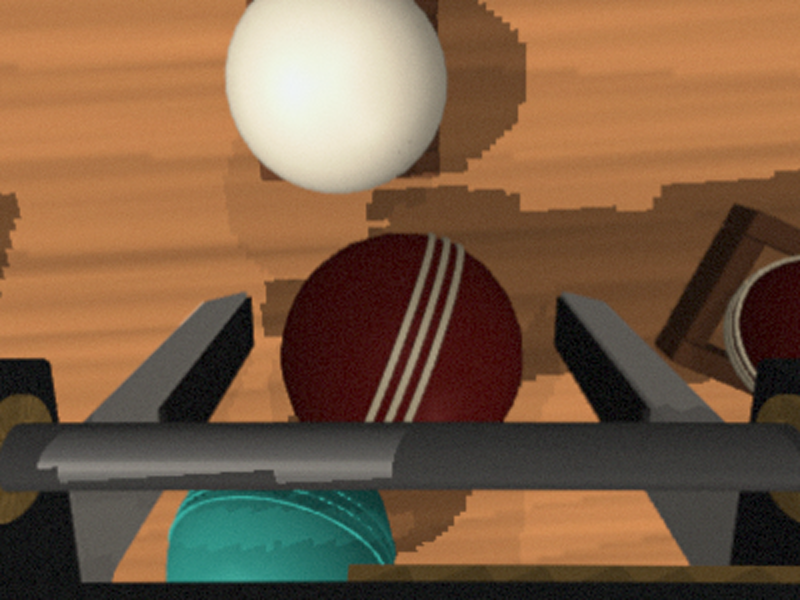

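Tips sit beside the ball below its equator, with no bench contact. Closing.

Call:
send_rows(rows=[0,0,0,0,0,0,0,0,0,0,0,0,0,0,0,0,0,0,0,0,0,0,0,0,0,0,0,0,0,0,0,0,0,0,0,0,0,0,0,0,0,0,0,0,0,0,0,0,0,0,0,0,0,0,0,0])

```text
time: 12.05
tool_pos: [0.486, 0.1961, -0.0262]
ee_rot: [3.142, 0.0, -1.63]
wrist_force: [-0.2, 1.1, 0.4]
width: 0.065
```

Call:
send_rows(rows=[0,0,10,0,0,0,0,0,0,25,0,0,0,0,0,0,40,0,0,0,0,0,0,40,0,0,0,0,0,0,40,0,0,0,0,0,0,35,0,0,0,0,0,0,10,0,0,0,0,0,0,0,0,0,0,0])

```text
time: 13.05
tool_pos: [0.486, 0.1959, 0.1738]
ee_rot: [-3.141, -0.0, -1.63]
wrist_force: [0.2, 0.1, -1.3]
width: 0.0653
```

```bash
python3 - <<'E'
from bench import *
from h import *
o=get_obs(); print(o['time'],o['tool_pos'],o['width'],o['wrist_force'])
d={n:snapshot(n) for n in ["wrist","side","scene"]}
pickle.dump((o,d),open('s8.pkl','wb'))
crop(d['wrist'],120,80,520,380,2,'pics/wrist8.png')
crop(d['side'],200,90,320,210,5,'pics/c18.png')
crop(d['scene'],310,120,440,240,5,'pics/c19.png')
E
```

```text
13.05 [0.48602112 0.19586969 0.17381041] 0.06526321273580493 [ 0.18093429  0.13997922 -1.25966324]
```

View pics/wrist8.png

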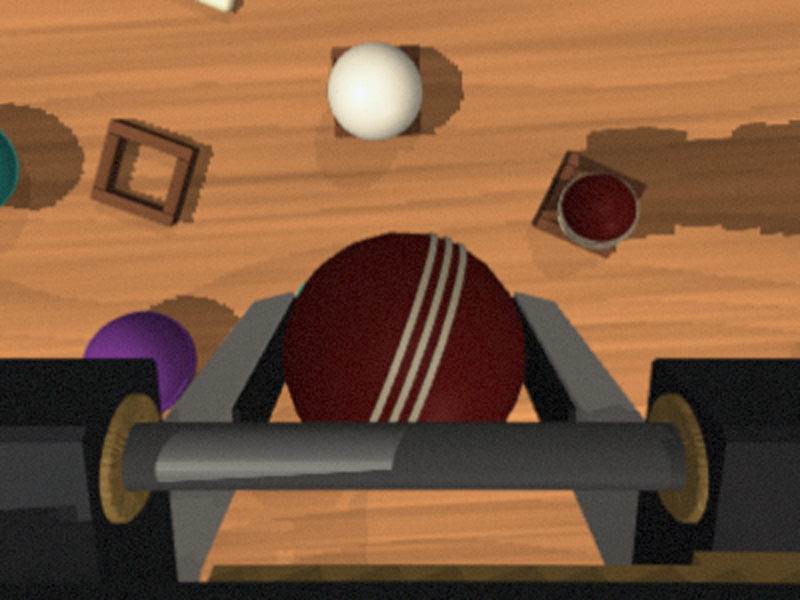

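View pics/c18.png

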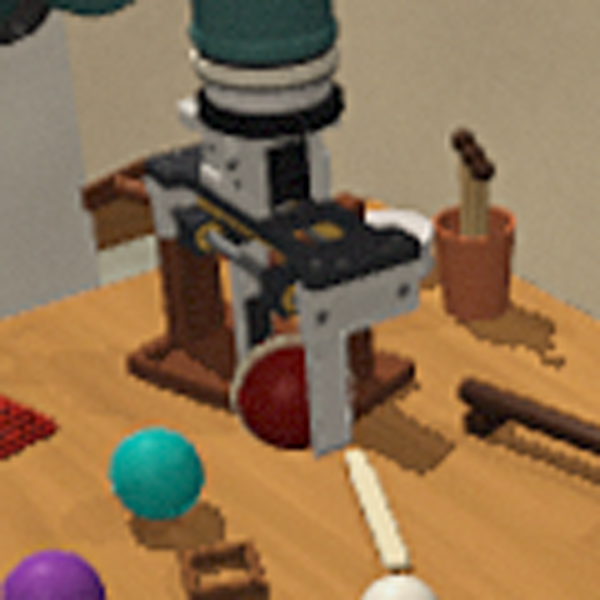

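View pics/c19.png

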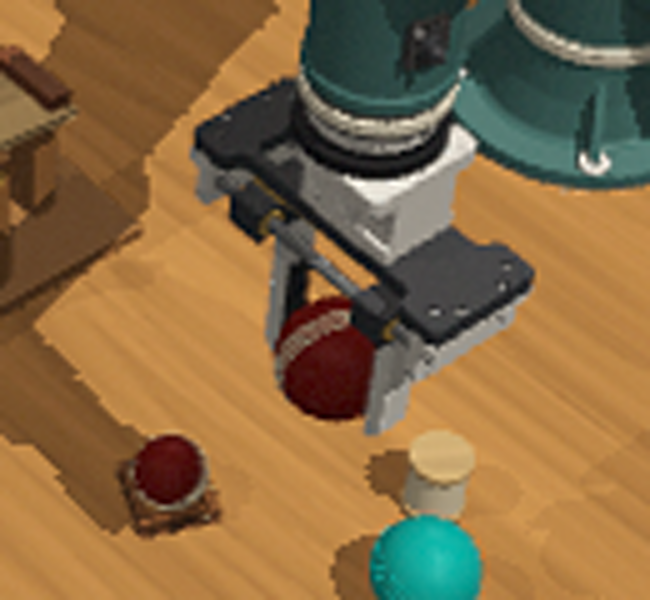

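This is a solid grip: width 65 mm on the equator, 1.3 N of load. The ball's centre is 59 mm above the reported TCP. I'll refine the seat using the unobstructed views from s4.

```bash
python3 - <<'E'
from h import *
o,d=pickle.load(open('s4.pkl','rb'))
crop(d['wrist'],260,70,390,260,4,'pics/c20.png')
f=lambda x,y:(195+x/5,80+y/5); g=lambda x,y:(280+x/5,180+y/5)
# rails: inner/top end points, scene c7, side c8
P=dict(Bend=(f(341,420),g(487,281)),Brear=(f(535,336),g(268,424)),Aend=(f(297,382),g(553,326)),Arear=(f(487,297),g(330,478)))
for k,(a,b) in P.items():
    x,e=tri([ray(d['scene'],a),ray(d['side'],b)]); print(k,x.round(4),np.round(e,1),'wrist',proj(d['wrist'],x,o).round(1))
yaw=np.radians(-3.4);pit=np.radians(5.15)
ex=np.array([np.cos(yaw)*np.cos(pit),np.sin(yaw)*np.cos(pit),np.sin(pit)]);ey=np.array([-np.sin(yaw),np.cos(yaw),0]);ez=np.cross(ex,ey)
seat=np.array([.501,-.169,.1635])
for dx in(95,-39.7,-49):
  for sy in(18,-18,35,-35):
    p=seat-ez*.028+ex*dx*1e-3+ey*sy*1e-3
    print(dx,sy,p.round(4),*[(proj(d[n],p,o)[0]).round(1) for n in('wrist','scene','side')])
E
```

```text
Bend [ 0.5985 -0.1523  0.1447] [2.8 2.8] wrist [[300.3  97.6]]
Brear [ 0.4546 -0.1439  0.1303] [3.2 3.2] wrist [[303.5 236.1]]
Aend [ 0.5982 -0.1961  0.144 ] [2.6 2.6] wrist [[346.5  95.1]]
Arear [ 0.4532 -0.1896  0.1307] [1.3 1.3] wrist [[344.8 235.1]]
95 18 [ 0.599  -0.1568  0.1441] [305.   96.8] [261.3 163.3] [377.7 237.3]
95 -18 [ 0.5969 -0.1927  0.1441] [343.   96.8] [254.6 156.6] [388.2 244.8]
95 35 [ 0.6    -0.1398  0.1441] [287.1  96.8] [264.5 166.5] [373.  233.8]
95 -35 [ 0.5959 -0.2097  0.1441] [360.9  96.8] [251.5 153.5] [393.2 248.5]
-39.7 18 [ 0.4651 -0.1488  0.132 ] [307.2 227.3] [297.4 147.4] [336.9 263.3]
-39.7 -18 [ 0.463  -0.1848  0.132 ] [340.1 227.3] [290.6 141.2] [347. 272.]
-39.7 35 [ 0.4661 -0.1319  0.132 ] [291.7 227.3] [300.6 150.4] [332.3 259.4]
-39.7 -35 [ 0.462  -0.2017  0.132 ] [355.7 227.3] [287.4 138.3] [351.9 276.3]
-49 18 [ 0.4559 -0.1483  0.1312] [307.3 235.1] [299.8 146.4] [333.9 265.3]
-49 -18 [ 0.4537 -0.1842  0.1312] [340.  235.1] [292.9 140.2] [343.9 274.1]
-49 35 [ 0.4569 -0.1313  0.1312] [291.9 235.1] [303.  149.4] [329.3 261.3]
-49 -35 [ 0.4527 -0.2012  0.1312] [355.4 235.1] [289.8 137.3] [348.9 278.4]
```

View pics/c20.png

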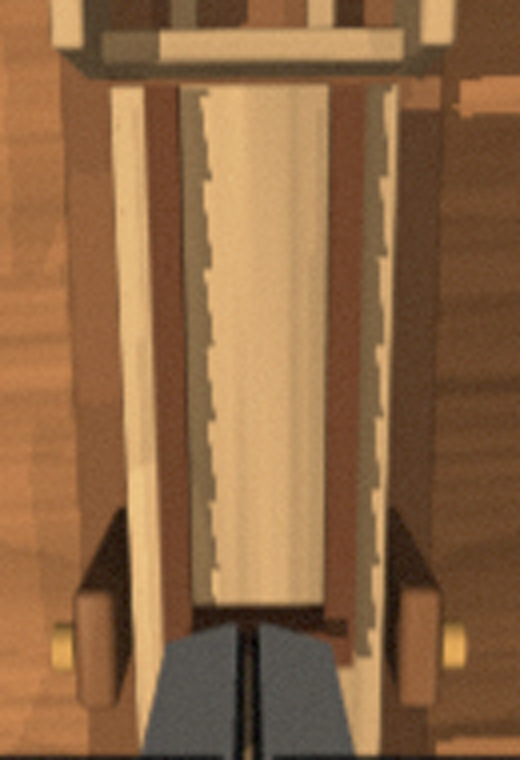

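The wrist view agrees in y and puts the seat about 4 mm further along x, so I'll aim the ball at (0.504, −0.169). Carrying it now.

Call:
send_rows(rows=[1,-15,0,0,0,0,0,2,-25,0,0,0,0,0,2,-30,0,0,0,0,0,2,-30,0,0,0,0,0,2,-30,0,0,0,0,0,1,-30,0,0,0,0,0,1,-30,0,0,0,0,0,1,-30,0,0,0,0,0])

```text
time: 14.2
tool_pos: [0.4972, -0.0259, 0.1729]
ee_rot: [3.14, -0.0, -1.631]
wrist_force: [-0.5, 0.4, -1.3]
width: 0.0649
```

Call:
send_rows(rows=[1,-30,0,0,0,0,0,1,-30,0,0,0,0,0,1,-30,0,0,0,0,0,1,-25,0,0,0,0,0,1,-20,0,0,0,0,0,1,-10,0,0,0,0,0,0,0,-20,0,0,0,0,0,0,-20,0,0,0,0])

```text
time: 15.2
tool_pos: [0.5042, -0.169, 0.1334]
ee_rot: [-3.141, 0.0, -1.63]
wrist_force: [-1.7, 0.4, -1.9]
width: 0.0649
```

```bash
python3 - <<'E'
from bench import *
from h import *
o=get_obs(); print(o['time'],o['tool_pos'],o['width'],o['wrist_force'])
d={n:snapshot(n) for n in ["wrist","side","scene"]}
pickle.dump((o,d),open('s9.pkl','wb'))
crop(d['wrist'],120,80,520,380,2,'pics/wrist9.png')
crop(d['side'],300,150,420,290,5,'pics/c21.png')
crop(d['scene'],220,80,340,200,5,'pics/c22.png')
E
```

```text
15.2 [ 0.50415227 -0.16899935  0.13343709] 0.06485080752407045 [-1.73899073  0.36029476 -1.89821698]
```

View pics/wrist9.png

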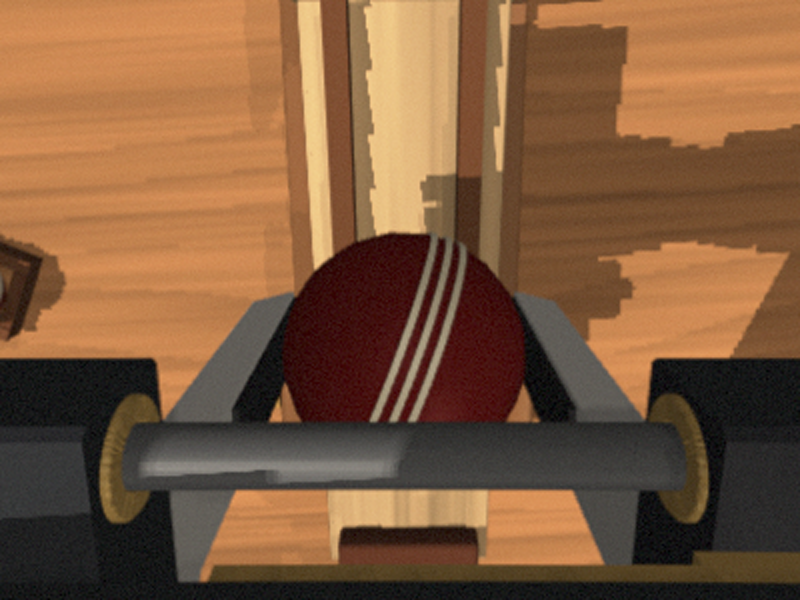

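View pics/c21.png

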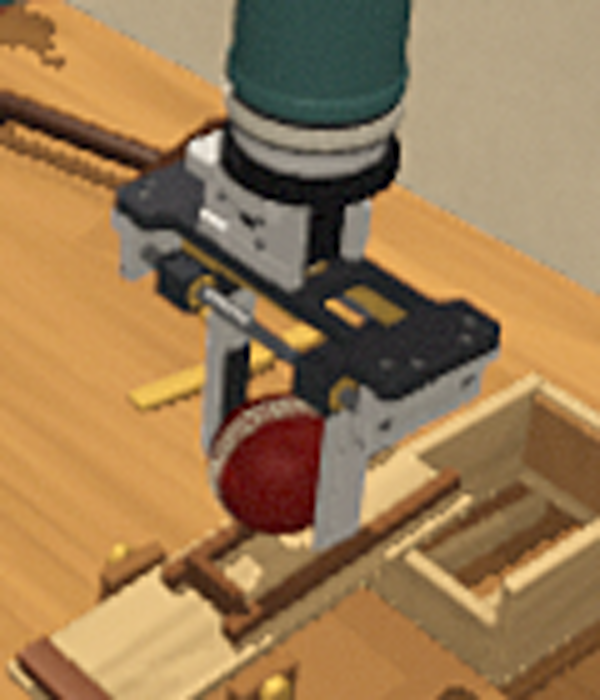

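View pics/c22.png

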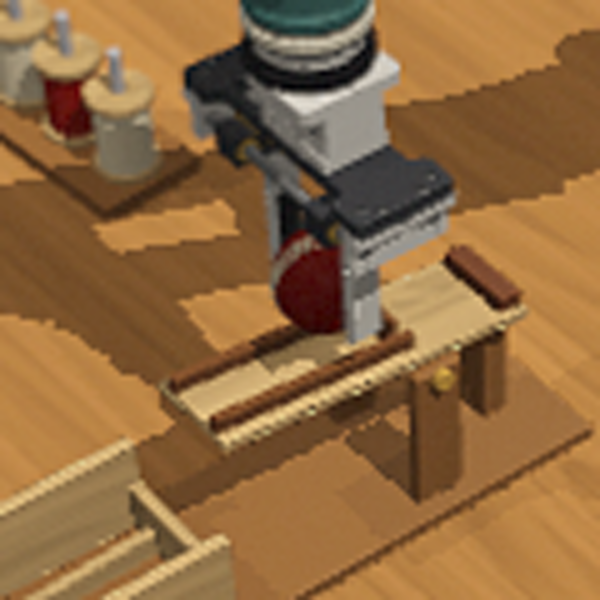

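The ball hangs straight over the rails (rail midline 404, ball midline 404 in the wrist crop) and in front of the stop. I'll lower it 20 mm and check again.

Call:
send_rows(rows=[0,0,-6,0,0,0,0,0,0,-6,0,0,0,0,0,0,-5,0,0,0,0,0,0,-3,0,0,0,0,0,0,0,0,0,0,0,0,0,0,0,0,0,0,0,0,0,0,0,0,0,0,0,0,0,0,0,0])

```text
time: 16.35
tool_pos: [0.5041, -0.1691, 0.114]
ee_rot: [-3.141, -0.0, -1.63]
wrist_force: [-0.5, 0.1, -1.9]
width: 0.0649
```

```bash
python3 - <<'E'
from bench import *
from h import *
o=get_obs(); print(o['time'],o['tool_pos'],o['width'],o['wrist_force'])
d={n:snapshot(n) for n in ["side","scene"]}
pickle.dump((o,d),open('s10.pkl','wb'))
crop(d['side'],310,200,410,290,7,'pics/c23.png')
crop(d['scene'],240,110,330,190,7,'pics/c24.png')
E
```

```text
16.35 [ 0.50413371 -0.16907122  0.11400279] 0.06491060391959697 [-0.47667601  0.05009108 -1.90145424]
```

View pics/c23.png

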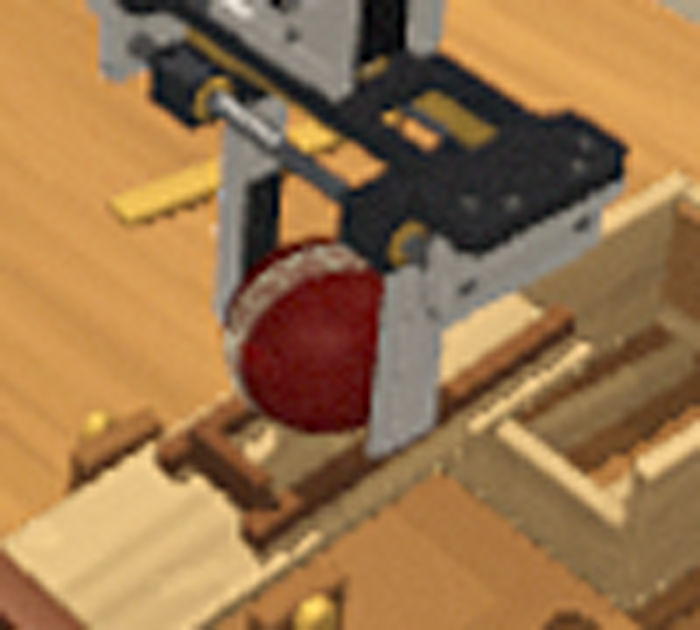

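View pics/c24.png

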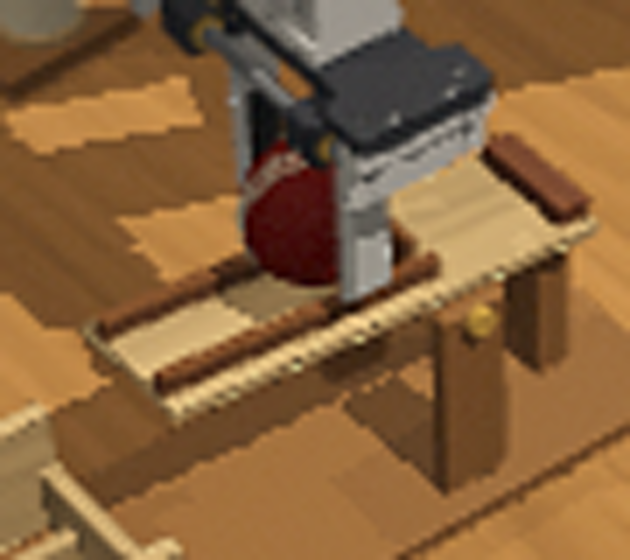

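Still clear. I'll lower 6 mm more and watch the wrist force for contact.

Call:
send_rows(rows=[0,0,-2,0,0,0,0,0,0,-2,0,0,0,0,0,0,-2,0,0,0,0,0,0,0,0,0,0,0,0,0,0,0,0,0,0,0,0,0,0,0,0,0,0,0,0,0,0,0,0,0,0,0,0,0,0,0])

```text
time: 17.45
tool_pos: [0.504, -0.169, 0.1078]
ee_rot: [-3.142, -0.0, -1.63]
wrist_force: [-0.2, 0.2, -2.0]
width: 0.0648
```

```bash
python3 - <<'E'
from bench import *
from h import *
o=get_obs(); print(o['time'],o['tool_pos'],o['width'],o['wrist_force'])
d={n:snapshot(n) for n in ["side","scene"]}
pickle.dump((o,d),open('s11.pkl','wb'))
crop(d['side'],310,200,410,290,7,'pics/c25.png')
for n,q in(('side',(0,0)),('scene',(0,0))): print(n,proj(d[n],np.array([.504,-.169,o['tool_pos'][2]+.059])))
E
```

```text
17.45 [ 0.50401715 -0.1690116   0.10784661] 0.06483924713512275 [-0.19371232  0.15090662 -2.01940963]
side [[355.48616252 249.45828455]]
scene [[283.08979807 141.35111067]]
```

View pics/c25.png

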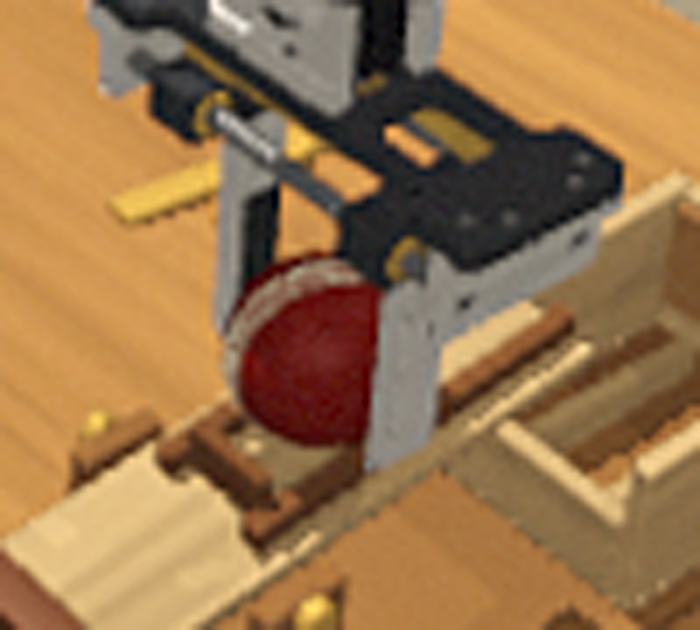

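Call:
send_rows(rows=[0,0,-1,0,0,0,0,0,0,-1,0,0,0,0,0,0,0,0,0,0,0,0,0,0,0,0,0,0,0,0,0,0,0,0,0,0,0,0,0,0,0,0,0,0,0,0,0,0,0,0,0,0,0,0,0,0])

```text
time: 18.55
tool_pos: [0.5041, -0.1691, 0.1059]
ee_rot: [-3.141, -0.0, -1.63]
wrist_force: [0.3, -0.4, -1.3]
width: 0.0648
```

The load reading eased slightly, so the ball is at or within a millimetre or two of the rails. Releasing.

Call:
send_rows(rows=[0,0,0,0,0,0,1,0,0,0,0,0,0,1,0,0,0,0,0,0,1,0,0,0,0,0,0,1,0,0,0,0,0,0,1,0,0,0,0,0,0,1,0,0,0,0,0,0,1,0,0,0,0,0,0,1])

```text
time: 19.55
tool_pos: [0.504, -0.169, 0.1058]
ee_rot: [-3.142, -0.0, -1.63]
wrist_force: [1.0, -0.3, 0.2]
width: 0.0939
```

```bash
python3 - <<'E'
from bench import *
from h import *
o=get_obs(); print(o['time'],o['tool_pos'],o['width'],o['wrist_force'])
d={n:snapshot(n) for n in ["side","scene"]}
crop(d['side'],300,180,450,300,5,'pics/c26.png')
crop(d['scene'],195,100,345,230,5,'pics/c27.png')
E
```

```text
19.55 [ 0.50403419 -0.1690136   0.10579485] 0.09394099860173993 [ 0.95540123 -0.30645277  0.18330762]
```

View pics/c26.png

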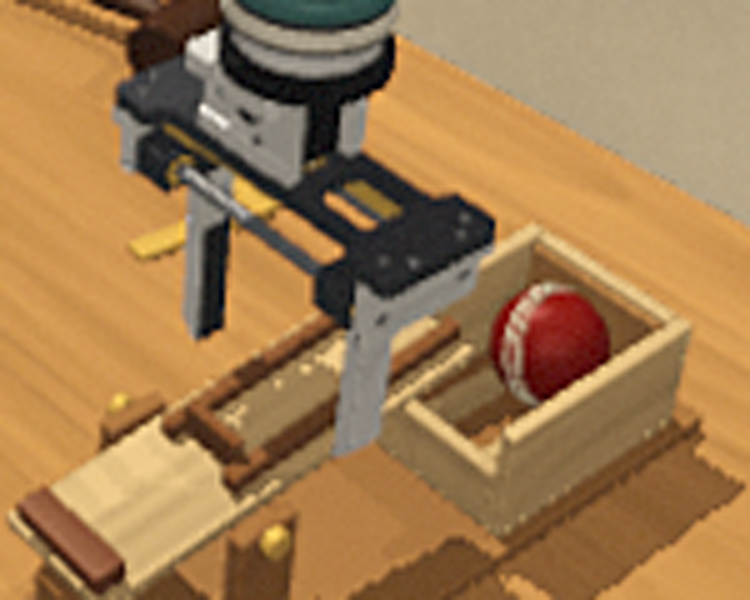

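View pics/c27.png

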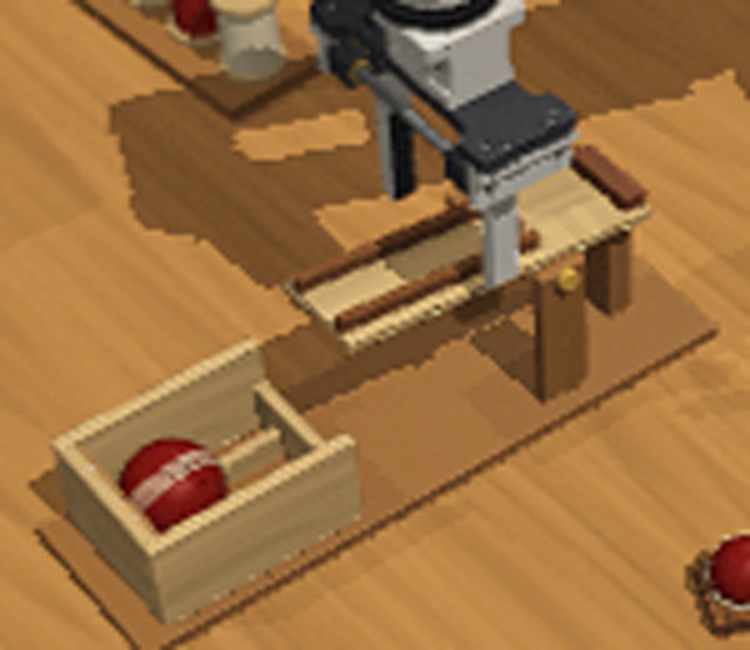

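The ball is in the pocket (side crop (550,345)) and the tray has swung back. I'll lift the hand straight up and check that everything is at rest.

Call:
send_rows(rows=[0,0,10,0,0,0,1,0,0,25,0,0,0,1,0,0,30,0,0,0,1,0,0,25,0,0,0,1,0,0,10,0,0,0,1,0,0,0,0,0,0,1,0,0,0,0,0,0,1,0,0,0,0,0,0,1])

```text
time: 20.65
tool_pos: [0.5034, -0.1688, 0.2044]
ee_rot: [3.139, 0.001, -1.63]
wrist_force: [0.5, 1.2, -0.6]
width: 0.094
```

```bash
python3 - <<'E'
from bench import *
from h import *
import time
def meas():
    d={n:snapshot(n) for n in ["side","scene"]};out=[]
    for n,(x0,y0,x1,y1) in(('scene',(215,180,250,215)),('side',(395,232,425,265))):
        H,S,V=cv2.split(cv2.cvtColor(d[n]['color'],cv2.COLOR_RGB2HSV));m=(((H<5)|(H>172))&(S>150)&(V>50))
        mm=np.zeros(m.shape,np.uint8);mm[y0:y1,x0:x1]=m[y0:y1,x0:x1];mm=cv2.morphologyEx(mm,cv2.MORPH_CLOSE,np.ones((7,7)))
        c=max(cv2.findContours(mm,0,2)[0],key=cv2.contourArea);out.append(cv2.minEnclosingCircle(c)[0])
    x,e=tri([ray(d['scene'],out[0]),ray(d['side'],out[1])]);return d,out,x,e
o=get_obs(); print(o['time'],o['tool_pos'],o['wrist_force'])
d,out,x,e=meas();print(out,x.round(4),np.round(e,1))
p=np.array([.503,-.169])+.195*np.array([np.cos(-.0594),np.sin(-.0594)]);v=x[:2]-p;a=-.0594
print('pocket',p,'ball in pocket x,y mm',1000*(v@[np.cos(a),np.sin(a)]),1000*(v@[-np.sin(a),np.cos(a)]),'z',1000*(x[2]-.058))
crop(d['scene'],195,110,355,230,5,'pics/c28.png')
E
```

```text
20.65 [ 0.50344078 -0.16875277  0.20439862] [ 0.47600886  1.20824206 -0.5835462 ]
[(229.0, 197.0), (409.5813903808594, 248.62791442871094)] [ 0.7137 -0.1816  0.0562] [1.4 1.4]
pocket [ 0.69765609 -0.18057619] ball in pocket x,y mm 16.063573326727877 -0.027369244355541708 z -1.8186518362974384
```

View pics/c28.png

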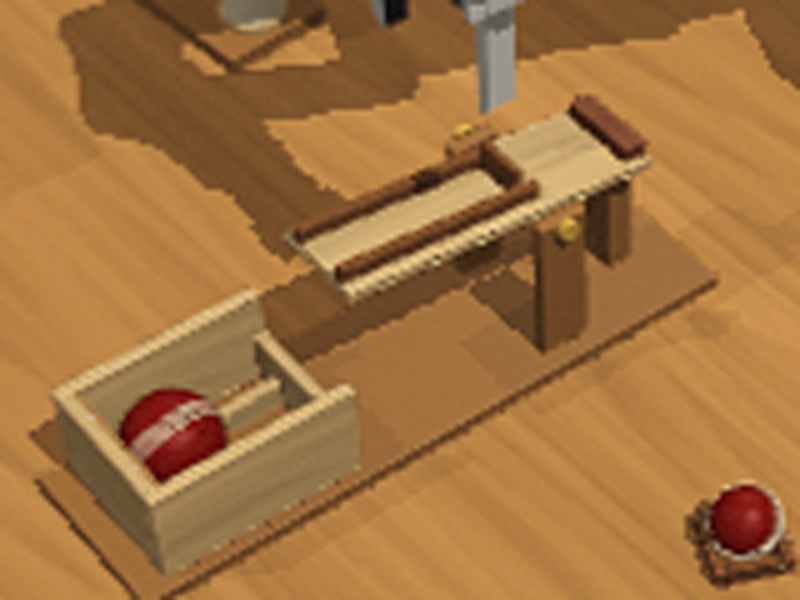

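The ball has not moved between the two pictures and sits well inside the limits. The tray matches its rest position. Handing in.

```bash
python3 - <<'E'
from bench import *
print(close_job())
E
```

```text
the job is handed in; nothing more can be done
None
```

The large stitched ball is in the catch pocket. I set it on the tray's seat and let go, and in the pictures after release the ball was in the pocket and the empty tray was back at rest. The job was handed in at about 21 s; no verdict is reported, and I didn't see the tipping itself.

**Last checks:**
- **Ball in the pocket:** about +16 mm along, 0 mm across and −2 mm in height from my estimate of the pocket point. Two pictures taken about 1 s apart showed it in the same place.
- **Tray:** in the scene picture it looks the same as before the ball was placed.
- **Hand:** open and lifted clear, touching nothing.

**What failed or disagreed:**
- **First grasp slipped:** the real fingertips sit about 42 mm behind the reported TCP. I gripped only the top of the ball (50 mm width instead of 66 mm), and it fell to the bench during the carry. I found it and gripped it again at its widest point (65 mm), 50 mm lower in TCP terms.
- **Decoy moved:** one turquoise look-alike shifted about 2 cm; I think the dropped ball rolled into it. It was meant to be left alone.
- **Seat position:** the wrist view put the seat about 5 mm further along the tray than the scene and side views did. I placed the ball between the two estimates.

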